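# Stack the encoder model and hold it up to the webcam

## Task

With the blue base left sitting in its grey fixture, put the black spacer ring over the base's metal post and then the orange disc on top of it, lowering each one all the way down before letting go. Then lift the whole stack out (the top of the post is left free to grip) and show it to the webcam: hold it still in the air, upright, yellow face of the base straight towards the lens, with the middle of the blue block level with the lens and 150 mm straight in front of it. Finish while still holding it there, with both rings fully down on the base, and do not disturb the other things on the desk.

Things in the scene. Friction and masses are not known exactly. Their poses are not given: they have to be found in the camera images.
- fixture: grey fixture block fixed to the desk, 90 x 90 mm, 24 mm high, with a square pocket 51.5 mm wide and 14 mm deep in its middle (pocket floor 10 mm above the desk) in which the base stands; origin at the centre of its underside, z up, x and y along its sides
- base_center (a point): centre of the blue block of the loose base, 48 x 48 x 36 mm, 0.2 kg, which starts standing in the fixture's pocket, sides parallel to the fixture's (this point is then 28 mm above the desk). The block's +x side is the yellow face (a yellow strip also runs along that edge of its top); z up
- post_top (a point): top of the base's square metal post, 12 x 12 mm, sides parallel to the block's, axes as base_center; the post rises 62 mm from the middle of the block's top, so this point is 80 mm above base_center. With spacer and disc fully down, its upper 28 mm stay free to be gripped
- spacer_center (a point): centre, half-way up, of the loose black spacer ring: 40 mm across, 20 mm high, 24 mm hole, lying flat on the desk; 35 g. Fully down on the block its centre is 28 mm above base_center
- disc_center (a point): centre, half-way up, of the loose orange disc: 52 mm across, 14 mm thick, 24 mm hole, lying flat on the desk; 45 g. Fully down on the spacer its centre is 45 mm above base_center
- webcam_lens (a point): centre of the front of the webcam's lens, 140 to 190 mm above the desk (adjustable stand, fixed; foot 90 mm across, head 76 mm wide, 36 mm high). It looks level along this frame's -x: the place to show the stack is 150 mm from this point along -x. z up; the yellow face looks at the lens when the base's x axis points the same way as this x axis
- tape_center (a point): cardboard tape roll lying flat, a ring 68 mm across and 18 mm high with a 50 mm hole; a bystander, not part of the stack; this point is on its axis, half-way up
- mug_center (a point): white mug standing, 80 mm across, 92 mm high, with a handle at its +y side; a bystander; this point is on its axis, half-way up
- calculator_center (a point): black pocket calculator lying flat, 80 x 145 x 14 mm; a bystander; this point is its centre, half-way up
- eraser_center (a point): white and green eraser, 22 x 50 x 14 mm; a bystander; this point is its centre, half-way up
- mouse_center (a point): black computer mouse, 58 x 100 x 30 mm; a bystander; this point is its centre, half-way up
- stapler_center (a point): red and black stapler, 36 x 140 mm, 44 mm high, long side along its y; a bystander; this point is its centre, half-way up
Not all that is in view belongs to the job. What is shaped like the part that bears webcam_lens but purple or turquoise is not meant.

How it is judged (in metres and radians):
On the way, in this order (a step that is already met when the one before it is completed fails the run):
1. spacer let go, fully down over the post on the base, which sits in its fixture (x of spacer_center in the frame of base_center between -0.006 and 0.006 m and y of spacer_center in the frame of base_center between -0.006 and 0.006 m and z of spacer_center in the frame of base_center between 0.025 and 0.031 m and horizontal distance between base_center and fixture below 0.004 m and height (world z) of base_center below 0.032 m and angle between base_center's own z axis and vertical below 0.06 rad and contact force between the fingers and spacer below 0.1 N), for 0.2 s.
2. disc let go, fully down over the post on the spacer, the base still in its fixture (x of spacer_center in the frame of base_center between -0.006 and 0.006 m and y of spacer_center in the frame of base_center between -0.006 and 0.006 m and z of spacer_center in the frame of base_center between 0.025 and 0.031 m and x of disc_center in the frame of base_center between -0.006 and 0.006 m and y of disc_center in the frame of base_center between -0.006 and 0.006 m and z of disc_center in the frame of base_center between 0.042 and 0.048 m and horizontal distance between base_center and fixture below 0.004 m and height (world z) of base_center below 0.032 m and angle between base_center's own z axis and vertical below 0.06 rad and contact force between the fingers and disc below 0.1 N), for 0.2 s.
At the end, for the whole second after the job is handed in: Stack held by the fingers alone, at rest: rings fully down (3 mm in height, 6 mm sideways); base centre 150 mm in front of the lens and level with it (each within 20 mm, also sideways); upright within 0.15 rad; yellow face to the lens within 0.2 rad (x of spacer_center in the frame of base_center between -0.006 and 0.006 m and y of spacer_center in the frame of base_center between -0.006 and 0.006 m and z of spacer_center in the frame of base_center between 0.025 and 0.031 m and x of disc_center in the frame of base_center between -0.006 and 0.006 m and y of disc_center in the frame of base_center between -0.006 and 0.006 m and z of disc_center in the frame of base_center between 0.042 and 0.048 m and x of base_center in the frame of webcam_lens between -0.17 and -0.13 m and y of base_center in the frame of webcam_lens between -0.02 and 0.02 m and z of base_center in the frame of webcam_lens between -0.02 and 0.02 m and angle between base_center's own z axis and vertical below 0.15 rad and z of base_center in the frame of fixture above 0.08 m and x of webcam_lens in the frame of base_center above 0.1 m and angle between the x axis of base_center and the x axis of webcam_lens, either way round below 0.2 rad and contact force between the fingers and base above 2 N and contact force between base and fixture below 0.05 N and contact force between base and table below 0.05 N and contact force between base and webcam below 0.05 N and linear speed of base below 0.02 m/s and angular speed of base below 0.15 rad/s); the arm keeps its last pose, push and grip.
It fails at once if the spacer or the disc is let go over the post more than 12 mm above its seat ((contact force between the fingers and spacer below 0.1 N and horizontal distance between spacer_center and base_center below 0.012 m and z of spacer_center in the frame of base_center above 0.04 m) or (contact force between the fingers and disc below 0.1 N and horizontal distance between disc_center and base_center below 0.012 m and z of disc_center in the frame of base_center above 0.057 m)).
It fails at once if another thing on the desk (tape, mug, calculator, eraser, mouse, stapler) is moved by more than 30 mm (distance of any of tape_center, mug_center, calculator_center, eraser_center, mouse_center, stapler_center from where it was at the start of the episode above 0.03 m).
It also fails if it takes over 64 s, if anything falls off the work surface, if the arm or the gripper's body presses on something with over 40 N, if the wrist force passes 120 N, or if a joint passes its speed limit or range.

## Robot

A 6-joint arm with a two-finger parallel gripper is mounted at the origin on the work surface. World frame = base frame: x ahead of the robot, y to its left, z up, the work surface at z = 0. Lengths are in m, angles in degrees, forces in N, time in s.
With the tool pointing down it reaches from about 0.35 to 0.875 m from the base axis. Payload 4.2 kg.
Tool frame: the origin (TCP) lies on the centre line of the jaws, within the pads' length; the fingertips stand 19 mm ahead of it and the grasp point (between the pads) is the TCP; x points along the fingers, y is the direction in which the jaws open and shut, and the axes are right-handed (so a half turn about x gives the same grasp; the last joint's range is limited). The gripper opens to 87 mm and grips with 3 to 60 N. Pads are 19 mm wide; open, the fingers measure 117 mm over their backs; the gripper's body (75 mm by 190 mm) begins 51 mm behind the grasp point.
Start: joints at [-55.256, 22.042, 0.453, 0, -68.411, -14.817], TCP at [0.213, -0.588, 0.242] pointing down, gripper open.
Joint ranges: [-179.83, 179.83], [-69.29, 118.12], [-61.27, 80.66], [-181.25, 117.63], [-171.15, -9.14], [-177.46, 177.46]. Speed limits (degrees/s): [159.86, 159.86, 180, 180, 180, 180].

## Interface

Orientations are given as a 3x3 rotation matrix whose columns are the frame's x, y, z axes.
In Python, from station import * gives the robot as it stands.
- The arm moves only by the shell command python3 -m creep 'ROWS'. ROWS is JSON, a list of rows, each a list of 5 numbers: the opening, from 0 (shut) to 1 (fully open), then the shift along the world's x, y, z in mm, then the turn about the world's z in rad. In form: [[jaw, x, y, z, turn], ...]. A call has exactly 8 rows; each row is the pose to reach, as a shift and turn from the pose measured when the call began; what a row does not reach only later rows make up. A row lasts 1/10 s, in which the tool goes at most 50 mm and 8.59 degrees, less where a joint would pass 70% of its speed; a pose out of reach is approached as far as the arm can. A call with a gripper value outside its range is refused whole. The fingers move at their own pace and stop on an object; the grip force is fixed at half the most. Time passes only in rows, so rows that repeat a pose let the fingers close, or fill a call up. It gives the time, the measured TCP pose, the force and the opening at its end, in the units of the state.
- sense(): the state, without advancing time (a new reading comes with each control period).
- capture(name): name is "scene" or "side" or "wrist"; returns a dict with "image" (480x640x3 uint8, blue, green, red), "z_map" (480x640 float32, m along the optical axis (not along the pixel's ray), 0 where there is no reading), "mtx" (3x3 intrinsics, pixels), "eye" and "attitude" of the camera in the world. Camera axes: x right, y up, looking along -z (the intrinsics and any distortion apply to the point x, -y, -z); pixel columns grow to the right and rows downward; lengths in m; the calibration is good to about 2 mm. A picture is of the moment at which its call begins.
- finish_job(): hands the job in, once; it reports no verdict.
Trained networks look in a picture, given as the dict that the camera call returned (one of the last four; its "shot" number tells which), for a name from the list of things; names that differ only in an ending like _2 or _b are one class to them, and where a whole thing is asked for, a point or a joint stands for the part that bears it (a point fixed in the world has none). Each returns a list of dicts, best first, with "confidence" (0 to 1); they miss things now and then, are a little off and sometimes report something else, mostly with a low value. They report only what shows in the picture. A call takes as long as a camera call. They do not tell look-alikes from the thing itself.
- look_for(picture, thing): "box" ([left, top, right, bottom] in pixels, round what is visible of it).
- mark_of(picture, thing): "centre" ([column, row] in pixels: a listed point, or the origin of a listed thing).
The state is a dict: "time_s": time; "joints": joint angles; "joint_velocities": joint speeds; "effort": joint torques, N m; "tcp_pos": TCP position; "ee_rot": TCP orientation; "wrist_force": force on the tool from outside, world axes, zero at the start; "moment": the same for the moment, N m; "gripper_width": opening from 0.0 (shut) to 1.0 (fully open).
Only numpy, scipy, OpenCV 4.12 (cv2) and the standard library are available. Lean on these libraries where they do the work, as an engineer would, in place of code of your own. Each camera call takes 0.05 s, during which the arm holds its last target.

## Working session

There is one attempt and no reset: what is moved stays moved. The work goes in short steps, Python scripts to look and compute and a shell command to move; the robot and the scene stay as the last step left them, time stands still between calls to the robot, and variables do not carry over. Pictures are saved under pics/ and viewed, and the job is handed in when it is done.

```bash
ls; mkdir -p pics
cat > h.py <<'E'
from station import *
import numpy as np, cv2
def px2w(c,u,v,z=None,zw=None):
    K=np.array(c["mtx"]);R=np.array(c["attitude"]);e=np.array(c["eye"])
    d=np.array([(u-K[0,2])/K[0,0],-(v-K[1,2])/K[1,1],-1.0]); d=R@d
    if zw is not None: s=(zw-e[2])/d[2]
    else: s=z
    return e+s*d
def w2px(c,p):
    K=np.array(c["mtx"]);R=np.array(c["attitude"]);e=np.array(c["eye"])
    q=R.T@(np.array(p)-e); return np.array([K[0,0]*q[0]/-q[2]+K[0,2],K[1,1]*(-q[1])/-q[2]+K[1,2]])
def cloud(c):
    z=c["z_map"];v,u=np.mgrid[0:480,0:640]
    K=np.array(c["mtx"]);R=np.array(c["attitude"]);e=np.array(c["eye"])
    d=np.stack([(u-K[0,2])/K[0,0]*z,-(v-K[1,2])/K[1,1]*z,-z],-1)
    P=d@R.T+e; P[z==0]=np.nan
    return P
E
cat > a.py <<'E'
from h import *
for n in ["scene","side","wrist"]:
    c=capture(n); cv2.imwrite(f"pics/{n}0.png",c["image"]); print(n,{k:np.round(v,3).tolist() if k!="shot" else v for k,v in c.items() if k not in("image","z_map")})
    np.savez(f"{n}0.npz",**{k:c[k] for k in("image","z_map","mtx","eye","attitude")})
    for t in ["fixture","base_center","post_top","spacer_center","disc_center","webcam_lens","tape_center","mug_center","calculator_center","eraser_center","mouse_center","stapler_center"]:
        for m in mark_of(c,t)[:3]:
            if m["confidence"]<.2: continue
            u,v=m["centre"]; z=c["z_map"][int(np.clip(v,0,479)),int(np.clip(u,0,639))]
            print(t,round(m["confidence"],2),np.round([u,v]),np.round(px2w(c,u,v,z),3))
print(sense())
E
python3 a.py
```

```text
pics
scene {'mtx': [[525.437, 0.0, 326.998], [0.0, 525.437, 237.812], [0.0, 0.0, 1.0]], 'eye': [1.416, -0.046, 1.034], 'attitude': [[0.113, -0.724, 0.68], [0.993, 0.096, -0.062], [-0.02, 0.683, 0.73]], 'shot': 1}
fixture 0.76 [324. 242.] [0.497 0.029 0.034]
base_center 0.96 [321. 235.] [0.48  0.025 0.043]
post_top 0.85 [318. 214.] [0.472 0.02  0.11 ]
spacer_center 0.66 [232. 245.] [ 0.453 -0.211  0.007]
spacer_center 0.48 [465. 185.] [0.475 0.387 0.166]
disc_center 0.55 [180. 260.] [ 0.49  -0.344  0.007]
disc_center 0.34 [324. 241.] [0.497 0.032 0.037]
webcam_lens 0.94 [416. 189.] [0.446 0.273 0.14 ]
webcam_lens 0.7 [466. 189.] [0.479 0.389 0.157]
webcam_lens 0.69 [183. 260.] [ 0.484 -0.339  0.001]
tape_center 0.86 [241. 283.] [ 0.574 -0.19  -0.004]
mug_center 0.82 [318. 314.] [ 0.697 -0.006  0.002]
calculator_center 0.57 [208. 352.] [ 0.778 -0.259  0.016]
eraser_center 0.6 [152. 226.] [ 0.36  -0.429  0.014]
mouse_center 0.87 [437. 192.] [0.343 0.37  0.028]
mouse_center 0.45 [467. 184.] [0.474 0.392 0.168]
stapler_center 0.79 [401. 334.] [0.804 0.166 0.046]
side {'mtx': [[547.019, 0.
[... 1504 characters left out ...]
1e-03,
       -6.84107792e+01, -1.48167952e+01]), 'joint_velocities': array([-0.01426436, -0.10566638, -0.00959803, -0.01793013,  0.00480726,
        0.0426901 ]), 'effort': array([ 1.35539129e-03, -3.90457857e+01,  1.87619716e+01,  4.22426507e+00,
        1.54903840e-02, -3.51173333e-05]), 'tcp_pos': array([ 0.21304917, -0.58754985,  0.2415386 ]), 'ee_rot': array([[ 1.35905052e-05, -3.40828557e-01,  9.40125467e-01],
       [ 1.80550279e-05,  9.40125467e-01,  3.40828557e-01],
       [-1.00000000e+00,  1.23419593e-05,  1.89304492e-05]]), 'wrist_force': array([ 0.29327005, -0.56735251, -0.47128704]), 'moment': array([-0.01711476, -0.04603079,  0.04245019]), 'gripper_width': 1.0003877557342968}
```

View pictures.

View pics/scene0.png

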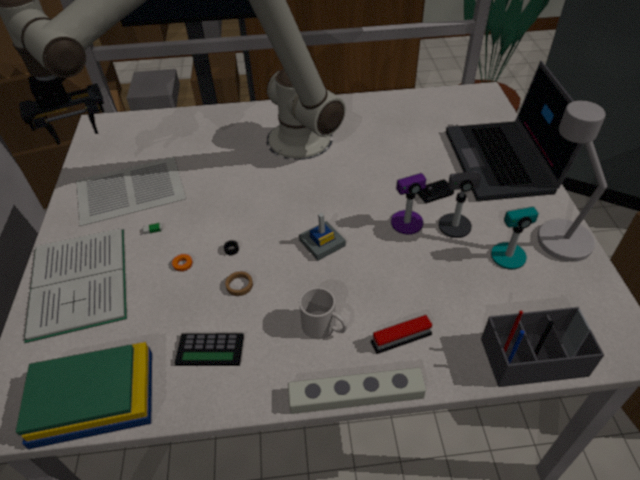

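View pics/side0.png

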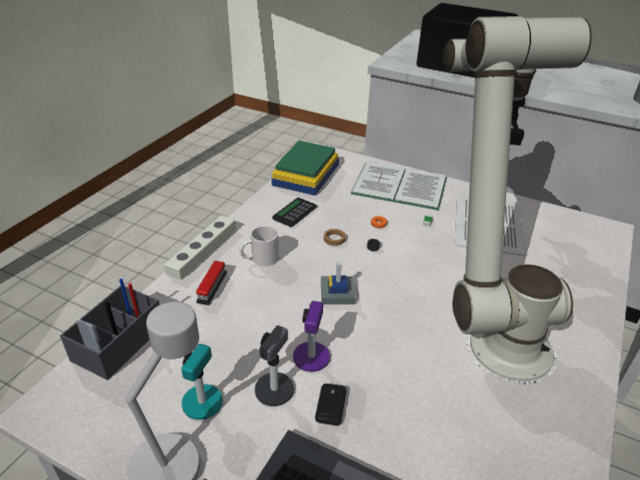

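```bash
cat > b.py <<'E'
from h import *
out=[]
for n,(x0,y0,x1,y1) in {"scene":(380,150,500,250),"side":(230,290,350,410)}.items():
    im=cv2.imread(f"pics/{n}0.png")[y0:y1,x0:x1]; out.append(cv2.resize(im,(400,400),interpolation=cv2.INTER_CUBIC))
for n,(x0,y0,x1,y1) in {"scene":(280,190,370,270),"side":(300,250,380,320)}.items():
    im=cv2.imread(f"pics/{n}0.png")[y0:y1,x0:x1]; out.append(cv2.resize(im,(400,400),interpolation=cv2.INTER_CUBIC))
cv2.imwrite("pics/crops.png",cv2.resize(np.vstack([np.hstack(out[:2]),np.hstack(out[2:])]),(600,600)))
for n in["scene","side"]:
    c=dict(np.load(n+"0.npz")); P=cloud(c); im=c["image"].astype(int); hsv=cv2.cvtColor(c["image"],cv2.COLOR_BGR2HSV)
    def box(a,b,zl,zh): return (P[...,0]>a[0])&(P[...,0]<a[1])&(P[...,1]>b[0])&(P[...,1]<b[1])&(P[...,2]>zl)&(P[...,2]<zh)
    tab=P[box((.3,.7),(-.3,.2),-.02,.008)]; print(n,"table z",np.median(tab[:,2]))
    def rep(nm,m):
        q=P[m]; 
        if len(q)<5: print(nm,len(q));return
        xy=q[:,:2].astype(np.float32); r=cv2.minEnclosingCircle(xy); ra=cv2.minAreaRect(xy)
        print(nm,len(q),"med",np.round(np.median(q,0),4),"min",np.round(q.min(0),3),"max",np.round(q.max(0),3),"circ",np.round(r[0],4),round(r[1],4),"rect",np.round(ra[0],4),np.round(ra[1],3),round(ra[2],1))
    rep("spacer top",box((.4,.52),(-.28,-.17),.015,.03)&(hsv[...,2]<90))
    rep("disc top",box((.42,.56),(-.42,-.28),.008,.03)&(hsv[...,1]>150))
    rep("fixture top",box((.38,.58),(-.06,.13),.018,.03))
    rep("block top",box((.38,.58),(-.06,.13),.041,.052))
    rep("yellow",box((.38,.58),(-.06,.13),.03,.056)&(hsv[...,0]>18)&(hsv[...,0]<35)&(hsv[...,1]>120))
    rep("post",box((.38,.58),(-.06,.13),.085,.13))
    rep("tape",box((.5,.65),(-.28,-.12),.012,.03))
    rep("camhead",box((.4,.56),(.34,.45),.13,.25))
    rep("camfoot",box((.38,.6),(.34,.5),.005,.03)&(hsv[...,2]<90))
    rep("purple head",box((.36,.56),(.2,.34),.1,.25))
    rep("mug",box((.6,.8),(-.06,.12),.07,.12))
E
python3 b.py
```

```text
scene table z 0.0009449160768031373
spacer top 104 med [ 0.467  -0.2124  0.0199] min [ 0.445 -0.233  0.015] max [ 0.486 -0.196  0.026] circ [ 0.4651 -0.2146] 0.0209 rect [ 0.4651 -0.2137] [0.037 0.039] 57.3
disc top 203 med [ 0.5015 -0.3387  0.0139] min [ 0.471 -0.363  0.008] max [ 0.524 -0.315  0.021] circ [ 0.4979 -0.3391] 0.0268 rect [ 0.4991 -0.3391] [0.05  0.048] 19.1
fixture top 566 med [0.4884 0.0195 0.0247] min [ 0.41  -0.035  0.018] max [0.534 0.084 0.03 ] circ [0.4717 0.025 ] 0.0644 rect [0.4713 0.0251] [0.097 0.093] 27.0
block top 229 med [0.4772 0.025  0.0464] min [ 0.441 -0.005  0.041] max [0.501 0.056 0.052] circ [0.4712 0.025 ] 0.0322 rect [0.4716 0.0257] [0.049 0.052] 27.1
yellow 86 med [0.4903 0.0364 0.0417] min [0.475 0.017 0.03 ] max [0.502 0.056 0.049] circ [0.4876 0.0368] 0.023 rect [0.4891 0.0376] [0.007 0.046] 27.9
post 56 med [0.4735 0.0257 0.1008] min [0.463 0.019 0.086] max [0.48  0.032 0.112] circ [0.4715 0.0246] 0.0088 rect [0.4717 0.0255] [0.015 0.013] 33.9
tape 276 med [ 0.5901 -0.1938  0.0178] min [ 0.55  -0.226  0.012] max [ 0.622 -0.161  0.026] circ [
[... 1785 characters left out ...]
 0.5821 -0.1899] 0.0395 rect [ 0.5829 -0.1914] [0.065 0.074] 13.1
camhead 671 med [0.4456 0.4006 0.1757] min [0.434 0.353 0.145] max [0.475 0.432 0.184] circ [0.4463 0.3921] 0.0402 rect [0.4545 0.3921] [0.079 0.041] 89.7
camfoot 1009 med [0.4545 0.4042 0.01  ] min [0.408 0.345 0.005] max [0.585 0.5   0.029] circ [0.4972 0.4271] 0.0998 rect [0.4998 0.4229] [0.199 0.09 ] 31.7
purple head 515 med [0.4171 0.2788 0.1553] min [0.397 0.226 0.121] max [0.445 0.305 0.163] circ [0.4226 0.2661] 0.0406 rect [0.4247 0.2672] [0.04 0.08] 15.4
mug 407 med [7.269e-01 7.000e-04 8.300e-02] min [ 0.682 -0.052  0.07 ] max [0.768 0.045 0.097] circ [ 0.7349 -0.0013] 0.0534 rect [ 0.7303 -0.007 ] [0.095 0.087] 13.2
```

View pics/crops.png

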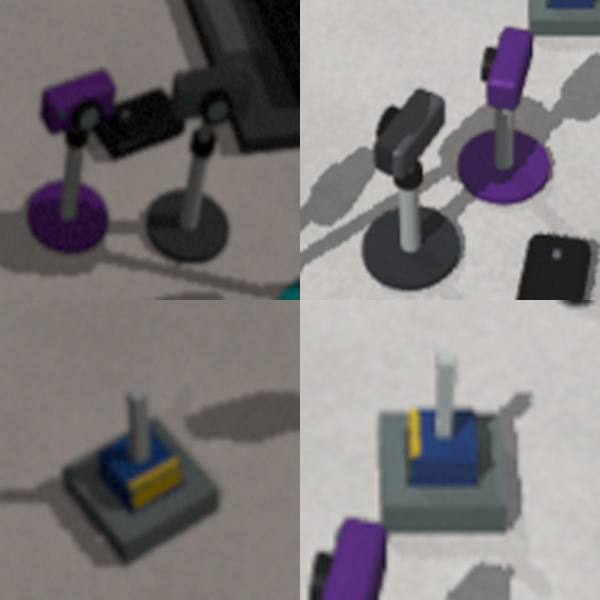

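The real (grey) webcam stands near (0.46, 0.39), with its lens facing roughly +x. The spacer is at scene pixel (232,245), the disc at (180,260) and the base at (321,235), with its yellow face about +27° from world x. Next I move above the spacer.

```bash
python3 -m creep '[[1,50,75,0,0.124],[1,100,150,-20,0.124],[1,150,224,-40,0.124],[1,190,290,-50,0.124],[1,220,340,-60,0.124],[1,245,372,-70,0.124],[1,250,374,-70,0.124],[1,250,374,-70,0.124]]'
cat > w.py <<'E'
import sys
from h import *
from scipy.optimize import least_squares
def ringfit(P,m,R):
    pass
c=capture("wrist"); i=sys.argv[1]; cv2.imwrite(f"pics/w{i}.png",c["image"])
np.savez(f"w{i}.npz",**{k:c[k] for k in("image","z_map","mtx","eye","attitude")})
s=sense(); print(s["time_s"],np.round(s["tcp_pos"],4),np.round(s["joints"],1),np.round(np.degrees(np.arctan2(s["ee_rot"][1,1],s["ee_rot"][0,1])),2),s["gripper_width"])
for t in sys.argv[2:]:
    for m in mark_of(c,t)[:2]:
        u,v=m["centre"]; print(t,round(m["confidence"],2),np.round([u,v]),np.round(px2w(c,u,v,zw={"spacer_center":.01,"disc_center":.007}.get(t,.1)),4))
E
python3 w.py 1 spacer_center
```

```text
time_s: 2.75
tcp_pos: [0.4326, -0.2572, 0.1816]
ee_rot: [[0.001, -0.455, 0.891], [-0.0, 0.891, 0.455], [-1.0, -0.001, 0.001]]
wrist_force: [0.7, -1.2, -0.2]
gripper_width: 1.001
2.8 [ 0.4357 -0.2529  0.1802] [-11.7  13.5 -21.5  -0.1 -54.9 -50.9] 117.34 1.0014527041633041
spacer_center 0.56 [344. 277.] [ 0.4669 -0.2156  0.01  ]
```

View pics/w1.png

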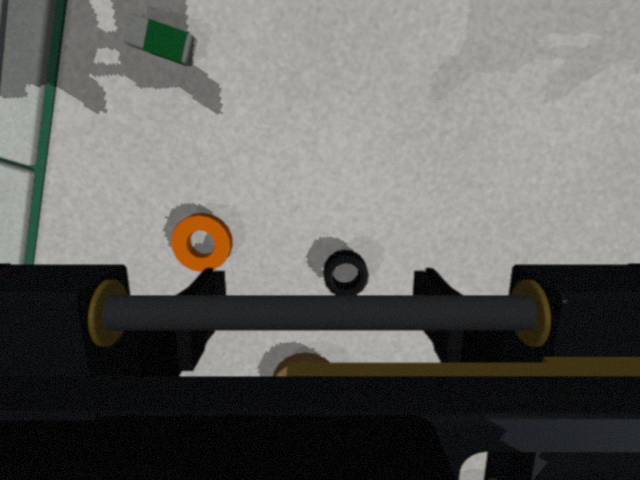

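```bash
cat > c.py <<'E'
from h import *
c=dict(np.load("w1.npz")); P=cloud(c); hsv=cv2.cvtColor(c["image"],cv2.COLOR_BGR2HSV)
def rep(m,zt):
    n,l,st,ce=cv2.connectedComponentsWithStats(m.astype(np.uint8)); k=1+np.argmax(st[1:,4]); mm=l==k
    q=P[mm]; print("area",st[k], "z",np.nanpercentile(q[:,2],[5,50,95]))
    cs,_=cv2.findContours(mm.astype(np.uint8),cv2.RETR_CCOMP,cv2.CHAIN_APPROX_NONE)
    for ct in sorted(cs,key=len)[-2:]:
        w=np.array([px2w(c,u,v,zw=zt)[:2] for u,v in ct[:,0]],np.float32)
        print(" n",len(ct),"rect",np.round(cv2.minAreaRect(w)[0],4),"circ",np.round(cv2.minEnclosingCircle(w),4) if 0 else [np.round(x,4) for x in cv2.minEnclosingCircle(w)],"ell", [np.round(x,4) for x in cv2.fitEllipse(w)])
v,u=np.mgrid[0:480,0:640]
rep((hsv[...,1]>150)&(hsv[...,0]<20)&(v<280)&(u>160)&(u<240),.014)
rep((hsv[...,2]<70)&(v<296)&(u>315)&(u<375)&(v>240),.02)
print(np.nanmedian(P[100:200,300:400,2]))
E
python3 c.py
```

```text
area [ 171  213   61   61 2253] z [0.00579965 0.01203393 0.01338373]
 n 72 rect [ 0.4929 -0.3406] circ [array([ 0.4925, -0.3404]), np.float64(0.0122)] ell [array([ 0.4927, -0.3407]), array([0.0204, 0.0239]), np.float64(157.1674)]
 n 170 rect [ 0.4936 -0.3409] circ [array([ 0.494 , -0.3399]), np.float64(0.027)] ell [array([ 0.4936, -0.341 ]), array([0.0494, 0.0524]), np.float64(69.4751)]
area [ 323  249   45   47 1308] z [0.00315265 0.01767361 0.01930788]
 n 63 rect [ 0.4597 -0.2196] circ [array([ 0.4593, -0.2195]), np.float64(0.0116)] ell [array([ 0.4597, -0.2194]), array([0.0174, 0.022 ]), np.float64(37.4601)]
 n 133 rect [ 0.4595 -0.2193] circ [array([ 0.4603, -0.2186]), np.float64(0.0222)] ell [array([ 0.4603, -0.219 ]), array([0.0373, 0.0429]), np.float64(129.412)]
-0.0017924139874385958
```

```bash
python3 -m creep '[[1,26,37,-30,0],[1,26,37,-50,0],[1,26,37,-60,0],[1,26,37,-60,0],[1,26,37,-60,0],[1,26,37,-60,0],[1,26,37,-60,0],[1,26,37,-60,0]]'
python3 w.py 2 ; sed -i 's/w1.npz/w2.npz/' c.py; python3 c.py
```

```text
time_s: 3.65
tcp_pos: [0.4602, -0.2185, 0.1215]
ee_rot: [[0.001, -0.46, 0.888], [0.0, 0.888, 0.46], [-1.0, -0.0, 0.001]]
wrist_force: [0.2, -0.1, -0.0]
gripper_width: 0.999
3.7 [ 0.4602 -0.2183  0.1213] [ -7.1  18.1 -25.   -0.  -46.8 -55.5] 117.4 0.9965755903613421
area [161 176  18  60 758] z [0.00256435 0.01141172 0.0130186 ]
 n 122 rect [ 0.4848 -0.3206] circ [array([ 0.4869, -0.3259]), np.float64(0.0204)] ell [array([ 0.4854, -0.3214]), array([0.0118, 0.0428]), np.float64(111.7087)]
area [316 241  33  35 657] z [0.00437209 0.01776162 0.01910466]
 n 105 rect [ 0.4652 -0.2065] circ [array([ 0.4647, -0.2077]), np.float64(0.0159)] ell [array([ 0.4653, -0.2066]), array([0.0151, 0.0297]), np.float64(73.5157)]
-0.0017978321465449976
```

View pics/w2.png

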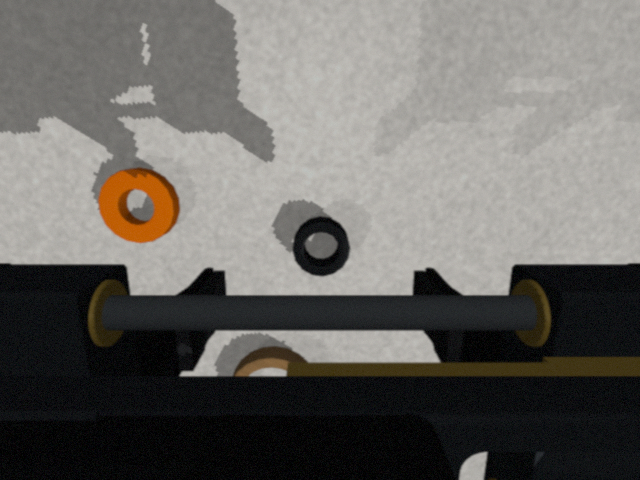

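```bash
sed -i 's/(v<280)&(u>160)&(u<240)/(v<260)\&(u>80)\&(u<200)/; s/(v<296)&(u>315)&(u<375)&(v>240)/(v<290)\&(u>290)\&(u<355)\&(v>205)/' c.py; python3 c.py
```

```text
area [  99  168   80   75 3929] z [0.00439066 0.01196989 0.01318953]
 n 87 rect [ 0.4928 -0.3389] circ [array([ 0.4924, -0.3385]), np.float64(0.012)] ell [array([ 0.4928, -0.3391]), array([0.0188, 0.0229]), np.float64(136.5352)]
 n 217 rect [ 0.4937 -0.3395] circ [array([ 0.4933, -0.3398]), np.float64(0.0271)] ell [array([ 0.4936, -0.3397]), array([0.0494, 0.0536]), np.float64(44.9947)]
area [ 293  216   56   60 1942] z [0.00432613 0.01777981 0.0190981 ]
 n 84 rect [ 0.4599 -0.2185] circ [array([ 0.4598, -0.2184]), np.float64(0.0114)] ell [array([ 0.46  , -0.2183]), array([0.0188, 0.0223]), np.float64(24.5569)]
 n 162 rect [ 0.4609 -0.2182] circ [array([ 0.4609, -0.2183]), np.float64(0.0209)] ell [array([ 0.4609, -0.2179]), array([0.0372, 0.041 ]), np.float64(121.4108)]
-0.0017978321465449976
```

```bash
python3 -m creep '[[1,0,0,-40,0],[1,0,0,-75,0],[1,0,0,-98,0],[1,0,0,-98,0],[1,0,0,-98,0],[0,0,0,-98,0],[0,0,0,-98,0],[0,0,0,-98,0]]' && python3 -m creep '[[0,0,0,0,0],[0,0,0,0,0],[0,0,0,0,0],[0,0,0,10,0],[0,0,0,40,0],[0,0,0,80,0],[0,0,0,120,0],[0,0,0,120,0]]'
python3 w.py 3
```

```text
time_s: 4.5
tcp_pos: [0.4605, -0.2184, 0.024]
ee_rot: [[0.002, -0.46, 0.888], [0.0, 0.888, 0.46], [-1.0, -0.001, 0.002]]
wrist_force: [-0.5, 0.0, 0.1]
gripper_width: 0.811
time_s: 5.3
tcp_pos: [0.4642, -0.2193, 0.1504]
ee_rot: [[0.015, -0.461, 0.887], [-0.003, 0.887, 0.462], [-1.0, -0.01, 0.012]]
wrist_force: [1.4, -0.7, -0.6]
gripper_width: 0.446
5.35 [ 0.4623 -0.2187  0.1475] [ -7.1  16.2 -23.3  -0.  -50.  -55.5] 117.42 0.45060174163947886
```

View pics/w3.png

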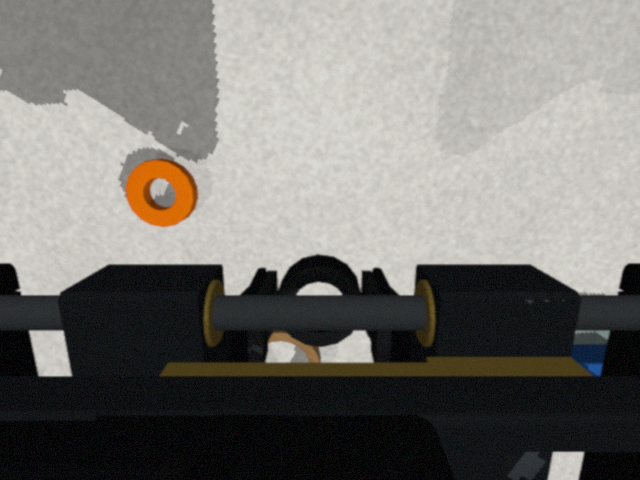

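```bash
cat > d.py <<'E'
from h import *
c=dict(np.load("w3.npz")); im=c["image"].copy()
tcp=np.array([.4631,-.219,.1487]); R=np.array([[.015,-.461,.887],[-.003,.887,.462],[-1,-.01,.012]])
for off,col in((0,(0,0,255)),(.004,(0,255,0)),(-.004,(255,0,0))):
    for r in(.02,.012):
        pts=[w2px(c,tcp+R@np.array([.004,r*np.cos(a),off+r*np.sin(a)])) for a in np.linspace(0,6.28,60)]
        cv2.polylines(im,[np.int32(np.round(np.array(pts)*8))],True,col,1,cv2.LINE_AA,3)
cv2.imwrite("pics/d1.png",cv2.resize(cv2.convertScaleAbs(im[230:380,220:420],alpha=1.6,beta=40),(800,600)))
E
python3 d.py
```

```text
(no output)
```

View pics/d1.png

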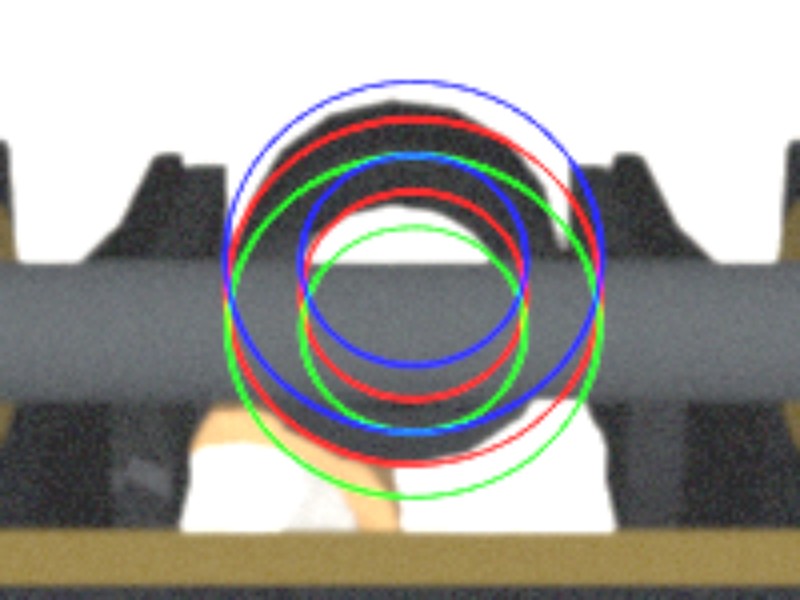

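```bash
python3 -m creep '[[0,12,48,12,0],[0,24,96,15,0],[0,36,144,15,0],[0,48,192,15,0],[0,60,240,15,0],[0,68,274,15,0],[0,68,274,15,0],[0,68,274,15,0]]'
python3 -m creep '[[0,0,0,0,0],[0,0,0,0,0],[0,0,0,0,0],[0,0,0,0,0],[0,0,0,0,0],[0,0,0,0,0],[0,0,0,0,0],[0,0,0,0,0]]'
python3 w.py 4 base_center post_top
```

```text
time_s: 6.15
tcp_pos: [0.5294, 0.0558, 0.1613]
ee_rot: [[0.007, -0.462, 0.887], [-0.002, 0.887, 0.462], [-1.0, -0.005, 0.005]]
wrist_force: [-0.2, 0.2, -0.8]
gripper_width: 0.447
time_s: 6.95
tcp_pos: [0.5294, 0.0558, 0.1614]
ee_rot: [[0.007, -0.462, 0.887], [-0.002, 0.887, 0.462], [-1.0, -0.005, 0.005]]
wrist_force: [-0.2, -0.4, -0.1]
gripper_width: 0.442
7.0 [0.5294 0.0558 0.1613] [ 23.6  17.2 -19.5   0.3 -53.  -86.3] 117.5 0.44564232864754594
base_center 0.98 [321. 140.] [0.4685 0.0242 0.1   ]
post_top 0.81 [322. 144.] [0.4701 0.0253 0.1   ]
```

View pics/w4.png

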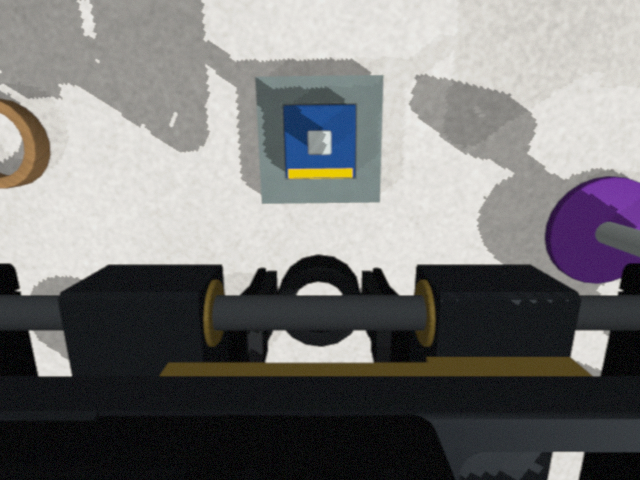

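```bash
cat > e.py <<'E'
from h import *
c=dict(np.load("w4.npz")); P=cloud(c); im=c["image"]; hsv=cv2.cvtColor(im,cv2.COLOR_BGR2HSV)
v,u=np.mgrid[0:480,0:640]
w=(v>60)&(v<215)&(u>240)&(u<400)
for nm,lo,hi,zt in(("post",.098,.125,.108),("block",.038,.055,.046),("fix",.015,.032,.024)):
    m=w&(P[...,2]>lo)&(P[...,2]<hi); q=P[m]
    ct=np.argwhere(m)
    ww=np.array([px2w(c,b,a,zw=zt)[:2] for a,b in ct],np.float32); r=cv2.minAreaRect(ww); ra=cv2.minAreaRect(q[:,:2].astype(np.float32))
    print(nm,len(q),"zmed",np.median(q[:,2]),"at zt",np.round(r[0],4),np.round(r[1],4),round(r[2],2),"cloud",np.round(ra[0],4),np.round(ra[1],4),round(ra[2],1), "mean",np.round(ww.mean(0),4))
m=w&(hsv[...,1]>120)&(hsv[...,2]>40)&(P[...,2]>.035)
cv2.imwrite("pics/e1.png",cv2.resize(im[60:215,240:400],(800,600),interpolation=cv2.INTER_CUBIC))
E
python3 e.py
```

```text
post 561 zmed 0.1060900125888806 at zt [0.4703 0.0235] [0.0113 0.0117] 27.5 cloud [0.4703 0.0235] [0.0115 0.0119] 27.5 mean [0.4702 0.0235]
block 4652 zmed 0.04420680928849646 at zt [0.4705 0.0235] [0.0478 0.0472] 28.47 cloud [0.4705 0.0235] [0.0485 0.0478] 28.5 mean [0.4698 0.0233]
fix 10457 zmed 0.022190949344586375 at zt [0.4702 0.0234] [0.0894 0.0894] 28.21 cloud [0.4703 0.0234] [0.0904 0.0904] 28.1 mean [0.4678 0.0223]
```

View pics/e1.png

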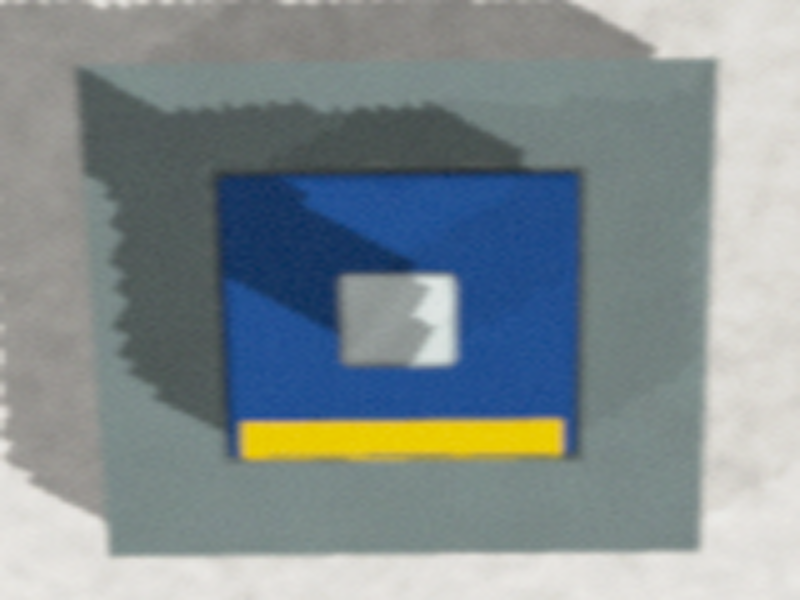

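```bash
python3 -m creep '[[0,-30,-16,0,0.012],[0,-59,-32,0,0.012],[0,-59,-32,0,0.012],[0,-59,-32,0,0.012],[0,-59,-32,-10,0.012],[0,-59,-32,-20,0.012],[0,-59,-32,-30,0.012],[0,-59,-32,-30,0.012]]'
python3 w.py 5
```

```text
time_s: 7.9
tcp_pos: [0.4693, 0.0236, 0.1291]
ee_rot: [[0.002, -0.472, 0.882], [-0.003, 0.882, 0.472], [-1.0, -0.004, 0.001]]
wrist_force: [-0.5, -0.3, -0.5]
gripper_width: 0.447
7.95 [0.4699 0.0237 0.1299] [ 22.9  14.  -29.9   0.3 -46.  -84.9] 118.2 0.44450036533383513
```

View pics/w5.png

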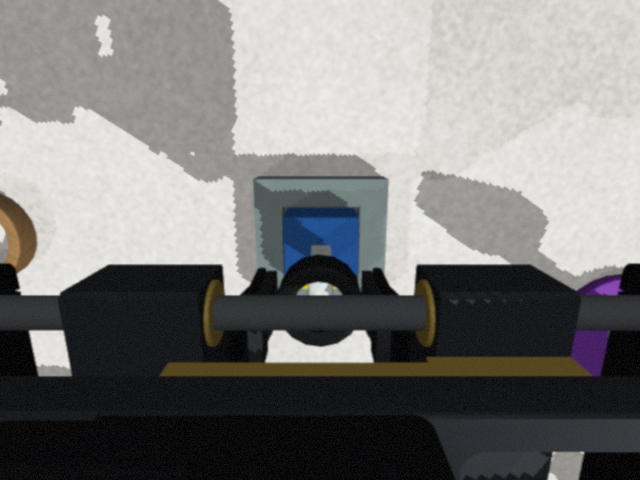

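```bash
python3 -m creep '[[0,0,0,-15,0],[0,0,0,-30,0],[0,0,0,-42,0],[0,0,0,-50,0],[0,0,0,-55,0],[0,0,0,-58,0],[0,0,0,-58,0],[0,0,0,-58,0]]'
```

```text
time_s: 8.75
tcp_pos: [0.4702, 0.024, 0.0757]
ee_rot: [[0.005, -0.474, 0.88], [-0.003, 0.88, 0.475], [-1.0, -0.006, 0.003]]
wrist_force: [-11.4, 2.1, 27.9]
gripper_width: 0.448
```

Run:
```python
from h import *
o=[]
for n,(x0,y0,x1,y1) in {"scene":(270,160,370,260),"side":(290,220,390,320)}.items():
    c=capture(n); o.append(cv2.resize(c["image"][y0:y1,x0:x1],(400,400),interpolation=cv2.INTER_CUBIC))
cv2.imwrite("pics/f1.png",np.hstack(o)); s=sense(); print(s["tcp_pos"],s["wrist_force"],s["moment"],s["time_s"])
c=capture("wrist"); cv2.imwrite("pics/f2.png",c["image"])
```

```text
[0.47019477 0.02397746 0.07566064] [-10.39235074   3.09721135  28.19402067] [0.88758223 3.19091628 0.07421745] 8.85
```

View pics/f1.png

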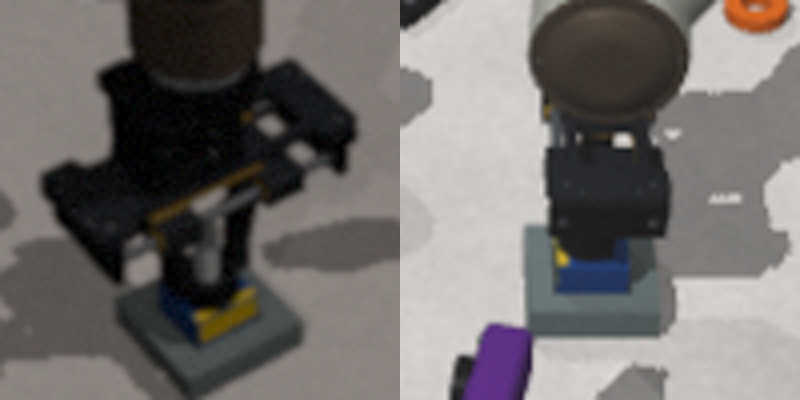

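View pics/f2.png

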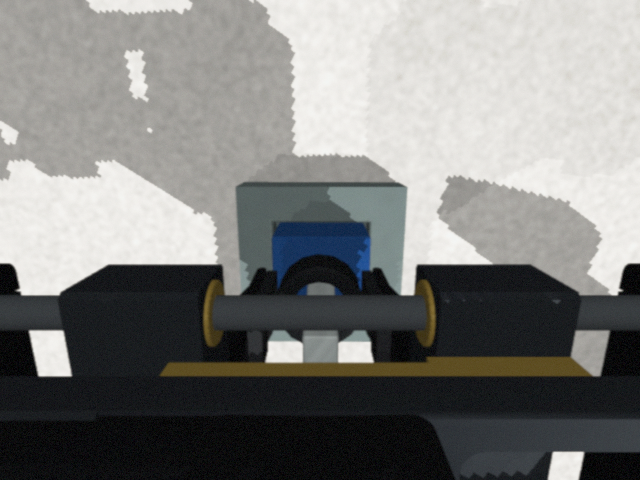

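The ring stopped 6 mm early. The fingers close slowly (about 0.6 of full opening per second), so they gripped the ring after the lift had started and it sits low in the jaws. In the pictures it is down on the block. I'll ease the pressure and release.

```bash
python3 -m creep '[[0,0,0,0,0],[0,0,0,0,0],[0,0,0,0,0],[0.6,0,0,0,0],[0.8,0,0,0,0],[0.8,0,0,0,0],[0.8,0,0,0,0],[0.8,0,0,0,0]]'
python3 - <<'E'
from h import *
o=[]
for n,(x0,y0,x1,y1) in {"scene":(270,160,370,260),"side":(290,220,390,320)}.items():
    c=capture(n); o.append(cv2.resize(c["image"][y0:y1,x0:x1],(400,400),interpolation=cv2.INTER_CUBIC))
cv2.imwrite("pics/f3.png",np.hstack(o)); s=sense(); print(s["tcp_pos"],s["wrist_force"],s["gripper_width"],s["time_s"])
E
```

```text
time_s: 9.7
tcp_pos: [0.4702, 0.0239, 0.0755]
ee_rot: [[0.005, -0.474, 0.88], [-0.003, 0.88, 0.474], [-1.0, -0.005, 0.003]]
wrist_force: [1.0, 0.4, 0.5]
gripper_width: 0.771
[0.47020675 0.02395192 0.07557489] [-0.04630349  0.42096095 -0.15943971] 0.7884191529504665 9.8
```

View pics/f3.png

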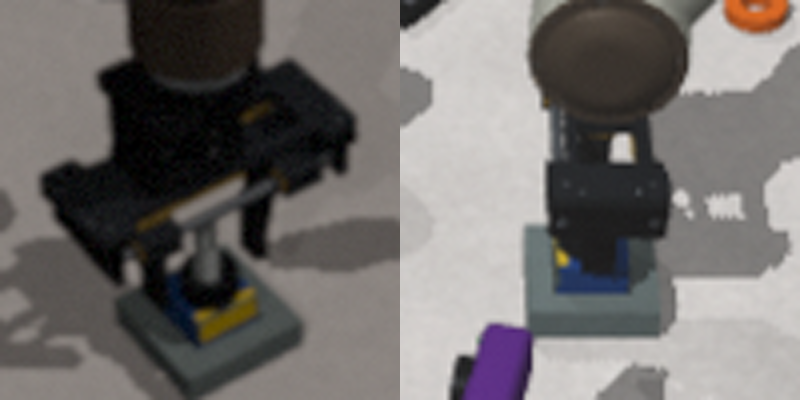

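```bash
python3 -m creep '[[0.9,0,0,30,0],[1,0,0,80,0],[1,0,0,110,0],[1,3,-45,110,0],[1,6,-93,110,0],[1,9,-141,110,0],[1,12,-189,110,0],[1,15,-237,110,0]]' && python3 -m creep '[[1,3,-48,0,0],[1,6,-90,0,0],[1,8,-125,-30,0],[1,8,-125,-60,0],[1,8,-125,-60,0],[1,8,-125,-60,0],[1,8,-125,-60,0],[1,8,-125,-60,0]]'
python3 w.py 6 disc_center
```

```text
time_s: 10.6
tcp_pos: [0.485, -0.2149, 0.1857]
ee_rot: [[0.006, -0.475, 0.88], [-0.003, 0.88, 0.475], [-1.0, -0.006, 0.004]]
wrist_force: [0.7, 0.5, -0.1]
gripper_width: 0.997
time_s: 11.4
tcp_pos: [0.4942, -0.3396, 0.1278]
ee_rot: [[0.009, -0.476, 0.879], [-0.005, 0.879, 0.476], [-1.0, -0.009, 0.006]]
wrist_force: [0.5, 0.1, -0.2]
gripper_width: 0.998
11.45 [ 0.4941 -0.3396  0.1276] [-19.   25.2 -12.4   0.1 -51.9 -42.6] 118.42 0.9993990946557436
disc_center 0.88 [316. 237.] [ 0.4963 -0.3433  0.007 ]
```

View pics/w6.png

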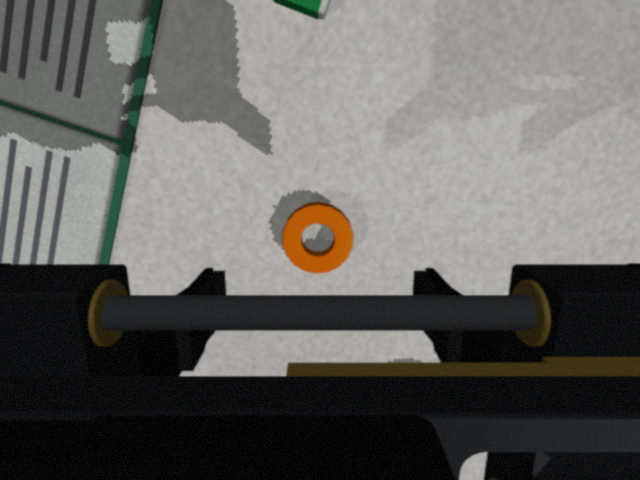

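```bash
sed -i 's/w2.npz/w6.npz/; s/(v<260)&(u>80)&(u<200)/(v<290)\&(u>260)\&(u<380)/; /hsv\[...,2\]<70/d' c.py; python3 c.py
```

```text
area [ 283  202   70   71 3099] z [0.00997237 0.01211034 0.01327624]
 n 89 rect [ 0.4942 -0.3431] circ [array([ 0.4944, -0.3431]), np.float64(0.0123)] ell [array([ 0.4941, -0.3431]), array([0.0219, 0.0239]), np.float64(23.8596)]
 n 196 rect [ 0.4947 -0.3426] circ [array([ 0.4944, -0.3424]), np.float64(0.0259)] ell [array([ 0.4947, -0.3428]), array([0.0489, 0.0507]), np.float64(119.1698)]
-0.0018040956264840924
```

```bash
python3 -m creep '[[1,0.5,-3,-30,0],[1,0.5,-3,-70,0],[1,0.5,-3,-100,0],[1,0.5,-3,-106,0],[1,0.5,-3,-106,0],[1,0.5,-3,-106,0],[0,0.5,-3,-106,0],[0,0.5,-3,-106,0]]' && python3 -m creep '[[0,0,0,0,0],[0,0,0,0,0],[0,0,0,0,0],[0,0,0,0,0],[0,0,0,0,0],[0,0,0,0,0],[0,0,0,0,0],[0,0,0,0,0]]'
python3 -m creep '[[0,0,0,0,0],[0,0,0,0,0],[0,0,0,10,0],[0,0,0,40,0],[0,0,0,80,0],[0,0,0,120,0],[0,0,0,140,0],[0,0,0,140,0]]'
python3 w.py 7
```

```text
time_s: 12.3
tcp_pos: [0.495, -0.3428, 0.0223]
ee_rot: [[0.01, -0.476, 0.879], [-0.005, 0.879, 0.476], [-1.0, -0.009, 0.007]]
wrist_force: [0.2, 0.1, 0.4]
gripper_width: 0.893
time_s: 13.1
tcp_pos: [0.4949, -0.3428, 0.0224]
ee_rot: [[0.01, -0.476, 0.879], [-0.005, 0.879, 0.476], [-1.0, -0.009, 0.006]]
wrist_force: [-0.8, 0.2, 2.0]
gripper_width: 0.58
time_s: 13.9
tcp_pos: [0.497, -0.3437, 0.1671]
ee_rot: [[0.018, -0.476, 0.879], [-0.009, 0.879, 0.476], [-1.0, -0.017, 0.012]]
wrist_force: [0.1, 0.4, -0.2]
gripper_width: 0.585
13.95 [ 0.4957 -0.343   0.1644] [-19.3  23.1  -9.7   0.1 -56.3 -42.4] 118.41 0.5855321151470948
```

View pics/w7.png

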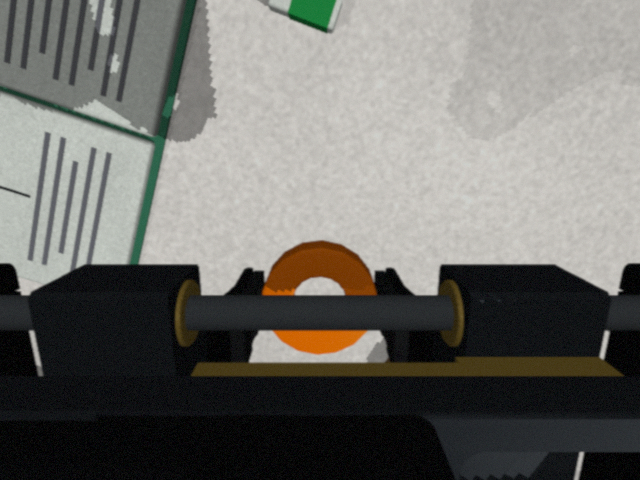

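```bash
python3 -m creep '[[0,4,48,5,0],[0,8,97,5,0],[0,12,146,5,0],[0,17,195,5,0],[0,22,244,5,0],[0,26,293,5,0],[0,30,342,5,0],[0,34,391,5,0]]' && python3 -m creep '[[0,0,7,0,0],[0,0,7,0,0],[0,0,7,0,0],[0,0,7,0,0],[0,0,7,0,0],[0,0,7,0,0],[0,0,7,0,0],[0,0,7,0,0]]'
python3 w.py 8; sed 's/w4.npz/w8.npz/; s/e1.png/e2.png/; s/"block",.038,.055,.046/"spacer",.06,.075,.066/' e.py > e8.py; python3 e8.py
```

```text
time_s: 14.75
tcp_pos: [0.5284, 0.0498, 0.1678]
ee_rot: [[0.011, -0.476, 0.88], [-0.007, 0.88, 0.476], [-1.0, -0.012, 0.006]]
wrist_force: [1.3, -0.2, -0.4]
gripper_width: 0.58
time_s: 15.55
tcp_pos: [0.5285, 0.0564, 0.1679]
ee_rot: [[0.011, -0.475, 0.88], [-0.007, 0.88, 0.475], [-1.0, -0.012, 0.007]]
wrist_force: [-0.9, 0.1, -1.2]
gripper_width: 0.584
15.6 [0.5285 0.0565 0.1679] [ 24.   16.6 -19.5   0.8 -53.5 -86.1] 118.38 0.5788642585319228
post 504 zmed 0.1060324709295461 at zt [0.4702 0.0235] [0.0112 0.0111] 28.38 cloud [0.4702 0.0235] [0.0114 0.0112] 28.3 mean [0.4701 0.0235]
spacer 1930 zmed 0.06401373373002207 at zt [0.4743 0.025 ] [0.0385 0.0385] 41.63 cloud [0.4744 0.025 ] [0.039  0.0391] 41.3 mean [0.474  0.0248]
fix 9903 zmed 0.02217646743160423 at zt [0.4704 0.0235] [0.089  0.0894] 28.18 cloud [0.4705 0.0234] [0.09   0.0904] 28.1 mean [0.4678 0.0223]
```

View pics/w8.png

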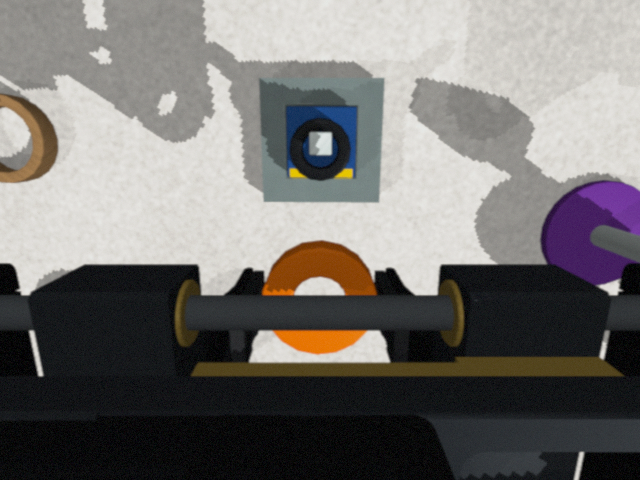

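```bash
cat > g.py <<'E'
from h import *
from scipy.optimize import least_squares
def fit(f,tcp,R,dz,r,mask,name):
    c=dict(np.load(f)); im=c["image"]; hsv=cv2.cvtColor(im,cv2.COLOR_BGR2HSV)
    m=mask(hsv).astype(np.uint8)
    # top (far) arc: first mask pixel per column
    pts=[]
    for u in range(276,365,2):
        col=np.where(m[225:294,u])[0]
        if len(col): pts.append((u,225+col[0]))
    p=np.array([np.array([0,0])+0 for _ in pts],float)
    W=[]
    for u,v in pts:
        # intersect with plane x_tool=dz
        K=c["mtx"];A=c["attitude"];e=c["eye"]
        d=A@np.array([(u-K[0,2])/K[0,0],-(v-K[1,2])/K[1,1],-1.])
        n=R[:,0]; s=(dz-(e-tcp)@n)/(d@n); q=R.T@(e+s*d-tcp); W.append(q[1:])
    W=np.array(W)
    f2=lambda x:np.hypot(W[:,0]-x[0],W[:,1]-x[1])-r
    W=W[np.abs(W[:,0])<r*.75]
    s=least_squares(f2,[0,0],loss="soft_l1",f_scale=.0005)
    print(name,len(W),"centre y,z tool mm",np.round(s.x*1e3,2),"rms mm",np.sqrt(np.mean(s.fun**2))*1e3)
def Rm(a): return np.array(a)
R4=np.array([[.007,-.462,.887],[-.002,.887,.462],[-1,-.005,.005]])
for dz in(.004,.0097): fit("w4.npz",np.array([.5294,.0558,.1613]),R4,dz,.02,lambda h:h[...,2]<70,"spacer w4 %.4f"%dz)
R8=np.array([[.011,-.475,.88],[-.007,.88,.475],[-1,-.012,.007]])
fit("w8.npz",np.array([.5285,.0565,.1679]),R8,.0084,.026,lambda h:(h[...,1]>120)&(h[...,0]<22),"disc w8")
E
python3 g.py
```

```text
spacer w4 0.0040 36 centre y,z tool mm [-0.98 -2.53] rms mm 0.6385342800053629
spacer w4 0.0097 34 centre y,z tool mm [-0.92 -0.84] rms mm 0.46155814488504204
disc w8 45 centre y,z tool mm [-0.84 -1.44] rms mm 0.4256433358137335
```

Run:
```python
from h import *
o=[]
for n in("scene","side"):
    c=capture(n); P=cloud(c); hsv=cv2.cvtColor(c["image"],cv2.COLOR_BGR2HSV)
    np.savez(f"{n}8.npz",**{k:c[k] for k in("image","z_map","mtx","eye","attitude")})
    m=(hsv[...,1]>140)&(hsv[...,0]<20)&(P[...,2]>.13)&(P[...,2]<.18)&(abs(P[...,0]-.53)<.06)&(abs(P[...,1]-.056)<.06)
    q=P[m]; print(n,len(q),q.min(0) if len(q) else"",q.max(0) if len(q) else "")
    if len(q): print(np.round(cv2.minEnclosingCircle(q[:,:2].astype(np.float32))[0],4))
    p=w2px(c,[.5285,.0565,.16]); x,y=map(int,p); print(p)
    o.append(cv2.resize(c["image"][y-50:y+50,x-50:x+50],(400,400),interpolation=cv2.INTER_CUBIC))
cv2.imwrite("pics/g1.png",np.hstack(o))
```

```text
scene 255 [0.50853105 0.03203034 0.14512932] [0.5581787  0.08800492 0.17954799]
[0.5391 0.06  ]
[335.17821541 214.19711932]
side 42 [0.50218416 0.05757818 0.14992534] [0.54220076 0.09441238 0.17086718]
[0.5209 0.0721]
[313.77783732 247.36678628]
```

View pics/g1.png

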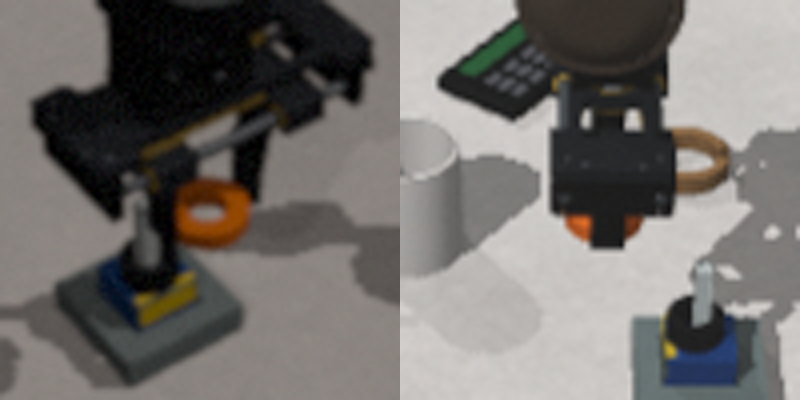

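```bash
cat > k.py <<'E'
from h import *
def render(c,ctr,R,r,ri,h,S=6,shape=(480,640)):
    # ctr world centre; axes R cols: axis=col0
    a=np.linspace(0,2*np.pi,90)
    def circ(rad,o): return np.array([w2px(c,ctr+R@np.array([o,rad*np.cos(t),rad*np.sin(t)])) for t in a])
    m=np.zeros((shape[0],shape[1]),np.uint8)
    P=np.vstack([circ(r,-h/2),circ(r,h/2)])
    f=lambda p:np.int32(np.round(p*64))
    M=np.zeros_like(m);cv2.fillConvexPoly(M,f(cv2.convexHull(P.astype(np.float32))[:,0]),255,cv2.LINE_AA,6)
    A=np.zeros_like(m);B=np.zeros_like(m)
    cv2.fillConvexPoly(A,f(circ(ri,-h/2)),255,cv2.LINE_AA,6);cv2.fillConvexPoly(B,f(circ(ri,h/2)),255,cv2.LINE_AA,6)
    return M.astype(float)/255-np.minimum(A,B).astype(float)/255
for n in("scene","side"):
    c=dict(np.load(n+"8.npz")); hsv=cv2.cvtColor(c["image"],cv2.COLOR_BGR2HSV).astype(float)
    obs=((hsv[...,1]>140)&(hsv[...,0]<20)).astype(float)
    ok=(hsv[...,2]>75)|(obs>0)  # not black gripper
    R=np.array([[.011,-.475,.88],[-.007,.88,.475],[-1,-.012,.007]]); tcp=np.array([.5285,.0565,.1679])
    best=[]
    for dx in np.arange(-.01,.0105,.001):
        for dy in np.arange(-.01,.0105,.001):
            m=render(c,tcp+np.array([dx,dy,0])+R[:,0]*.0154,R,.026,.012,.014)
            reg=np.zeros(m.shape,bool); u,v=map(int,w2px(c,tcp)); reg[v-30:v+50,u-40:u+40]=1
            best.append((np.sum(np.abs(m-obs)[reg&ok]),dx,dy))
    best.sort(); 
    for b in best[:5]:
        d=np.array([b[1],b[2],0]); print(n,np.round(b,4),"tool y,z mm",np.round((R.T@d)[1:]*1e3,1))
E
python3 k.py
```

```text
scene [ 1.152588e+02 -0.000000e+00  2.000000e-03] tool y,z mm [1.8 0.9]
scene [1.156627e+02 1.000000e-03 2.000000e-03] tool y,z mm [1.3 1.8]
scene [ 1.163451e+02 -0.000000e+00  1.000000e-03] tool y,z mm [0.9 0.5]
scene [ 1.168039e+02 -1.000000e-03  1.000000e-03] tool y,z mm [ 1.4 -0.4]
scene [1.169216e+02 1.000000e-03 1.000000e-03] tool y,z mm [0.4 1.4]
side [ 9.0941e+00  5.0000e-03 -7.0000e-03] tool y,z mm [-8.5  1.1]
side [ 9.7608e+00  5.0000e-03 -8.0000e-03] tool y,z mm [-9.4  0.6]
side [ 1.01647e+01  5.00000e-03 -6.00000e-03] tool y,z mm [-7.7  1.5]
side [ 1.02078e+01  4.00000e-03 -8.00000e-03] tool y,z mm [-8.9 -0.3]
side [ 1.03059e+01  4.00000e-03 -7.00000e-03] tool y,z mm [-8.1  0.2]
```

```bash
python3 -m creep '[[0,1,-1,-25,0],[0,1,-1,-50,0],[0,1,-1,-75,0],[0,1,-1,-90,0],[0,1,-1,-94,0],[0,1,-1,-94,0],[0,-4,-4,-94,0],[0,-8,-6,-94,0]]' && python3 -m creep '[[0,-2,-1,0,0],[0,-4,-2.1,0,0],[0,-6,-3.2,0,0],[0,-8,-4.2,0,0],[0,-8.8,-4.7,0,0],[0,-8.8,-4.7,0,0],[0,-8.8,-4.7,0,0],[0,-8.8,-4.7,0,0]]'
python3 - <<'E'
from h import *
s=sense();d=s["tcp_pos"][:2]-[.4703,.0235];print(d@[.88,.475],d@[-.475,.88])
E
```

```text
time_s: 16.5
tcp_pos: [0.5206, 0.0507, 0.0749]
ee_rot: [[0.013, -0.476, 0.88], [-0.007, 0.88, 0.476], [-1.0, -0.012, 0.008]]
wrist_force: [0.1, 0.4, -0.6]
gripper_width: 0.582
time_s: 17.3
tcp_pos: [0.5118, 0.046, 0.0747]
ee_rot: [[0.013, -0.476, 0.88], [-0.007, 0.88, 0.476], [-1.0, -0.012, 0.008]]
wrist_force: [-0.4, 0.6, -1.2]
gripper_width: 0.578
0.04717428824006499 0.00012444110680905835
```

Back off, rise, and re-look.

```bash
python3 -m creep '[[0,8,4,0,0],[0,16,9,0,0],[0,17,10,40,0],[0,17,10,80,0],[0,17,10,93,0],[0,17,10,93,0],[0,17,10,93,0],[0,17,10,93,0]]'
python3 w.py 9; sed -i 's/w8.npz/w9.npz/; s/e2.png/e3.png/' e8.py; python3 e8.py
```

```text
time_s: 18.1
tcp_pos: [0.528, 0.0559, 0.1661]
ee_rot: [[0.01, -0.475, 0.88], [-0.007, 0.88, 0.475], [-1.0, -0.011, 0.005]]
wrist_force: [-0.1, -0.3, -1.0]
gripper_width: 0.583
18.15 [0.528  0.0558 0.1661] [ 23.9  16.7 -19.6   0.8 -53.4 -86. ] 118.39 0.5844320056722
post 543 zmed 0.10605061545036362 at zt [0.4701 0.0235] [0.0116 0.0115] 28.4 cloud [0.4702 0.0235] [0.0118 0.0117] 28.5 mean [0.4701 0.0235]
spacer 1965 zmed 0.06398490224256445 at zt [0.473  0.0243] [0.0381 0.0386] 28.44 cloud [0.4731 0.0243] [0.0387 0.0393] 28.8 mean [0.4726 0.0242]
fix 10057 zmed 0.02217913727085058 at zt [0.4704 0.0235] [0.0889 0.0895] 28.28 cloud [0.4705 0.0235] [0.0899 0.0902] 28.1 mean [0.4681 0.0224]
```

View pics/e3.png

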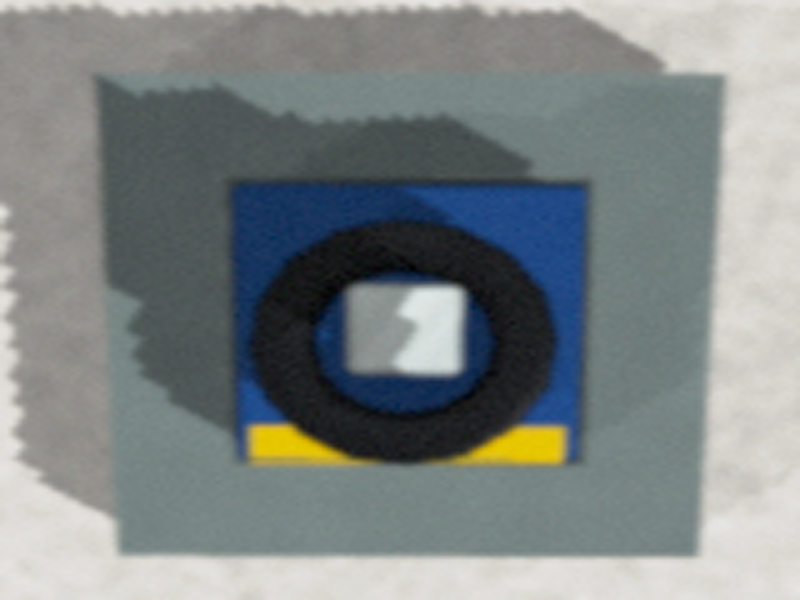

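```bash
python3 -m creep '[[0,-25,-14,0,0],[0,-50,-28,0,0],[0,-58.6,-32.8,0,0],[0,-58.6,-32.8,0,0],[0,-58.6,-32.8,0,0],[0,-58.6,-32.8,-12,0],[0,-58.6,-32.8,-24,0],[0,-58.6,-32.8,-28,0]]'
python3 w.py 10
```

```text
time_s: 18.95
tcp_pos: [0.4699, 0.0234, 0.1369]
ee_rot: [[0.008, -0.476, 0.88], [-0.008, 0.88, 0.476], [-1.0, -0.011, 0.003]]
wrist_force: [-0.1, 1.1, -0.8]
gripper_width: 0.585
19.0 [0.4697 0.0233 0.1368] [ 23.1  13.3 -29.7   0.8 -46.8 -85.3] 118.4 0.5845188693158136
```

View pics/w10.png

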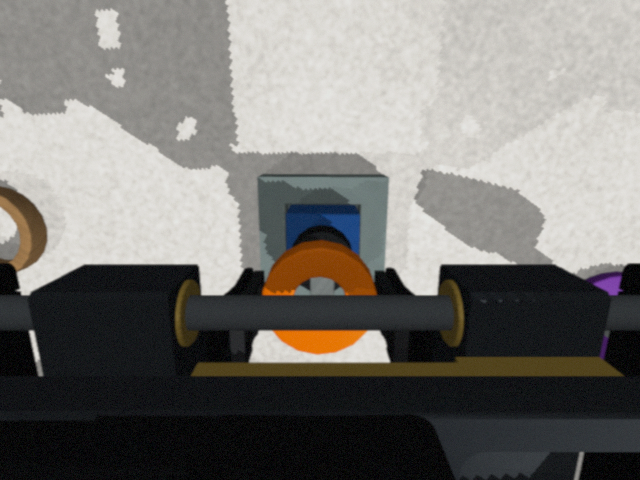

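Lower: the expected seat is at TCP z≈0.0884, which is a shift of −48.

```bash
python3 -m creep '[[0,0,0,-12,0],[0,0,0,-24,0],[0,0,0,-34,0],[0,0,0,-42,0],[0,0,0,-46,0],[0,0,0,-48,0],[0,0,0,-48,0],[0,0,0,-48,0]]'
```

```text
time_s: 19.8
tcp_pos: [0.47, 0.0234, 0.0891]
ee_rot: [[0.008, -0.476, 0.88], [-0.008, 0.88, 0.476], [-1.0, -0.011, 0.003]]
wrist_force: [0.1, 0.3, -0.6]
gripper_width: 0.58
```

```bash
python3 -m creep '[[0,0,0,-1,0],[0,0,0,-2,0],[0,0,0,-2,0],[0,0,0,-2,0],[0,0,0,-2,0],[0,0,0,-2,0],[0,0,0,-2,0],[0,0,0,-2,0]]'
```

```text
time_s: 20.6
tcp_pos: [0.4704, 0.0235, 0.0883]
ee_rot: [[0.01, -0.476, 0.879], [-0.008, 0.879, 0.476], [-1.0, -0.012, 0.005]]
wrist_force: [-1.7, -0.1, 6.9]
gripper_width: 0.584
```

```bash
python3 -m creep '[[0,0,0,0.3,0],[0,0,0,0.3,0],[0.8,0,0,0.3,0],[0.8,0,0,0.3,0],[0.8,0,0,0.3,0],[0.8,0,0,0.3,0],[0.8,0,0,0.3,0],[0.8,0,0,0.3,0]]' && python3 -m creep '[[0.8,0,0,0,0],[0.8,0,0,20,0],[0.8,0,0,50,0],[0.8,0,0,80,0],[0.8,30,16,80,0],[0.8,58,33,80,0],[0.8,58,33,80,0],[0.8,58,33,80,0]]'
python3 w.py 11; sed 's/w9.npz/w11.npz/; s/e3.png/e4.png/; s/"spacer",.06,.075,.066/"disc",.072,.09,.08/' e8.py>e11.py; python3 e11.py
python3 - <<'E'
from h import *
o=[]
for n,(x0,y0,x1,y1) in {"scene":(270,160,370,260),"side":(290,220,390,320)}.items():
    c=capture(n); o.append(cv2.resize(c["image"][y0:y1,x0:x1],(300,300),interpolation=cv2.INTER_CUBIC))
e=cv2.imread("pics/e4.png"); cv2.imwrite("pics/f4.png",np.vstack([np.hstack(o),cv2.resize(e,(600,300))]))
E
```

```text
time_s: 21.4
tcp_pos: [0.4704, 0.0235, 0.0886]
ee_rot: [[0.01, -0.476, 0.879], [-0.008, 0.879, 0.476], [-1.0, -0.012, 0.005]]
wrist_force: [-1.1, 0.7, 0.3]
gripper_width: 0.797
time_s: 22.2
tcp_pos: [0.5282, 0.0566, 0.168]
ee_rot: [[0.008, -0.476, 0.879], [-0.008, 0.879, 0.476], [-1.0, -0.011, 0.003]]
wrist_force: [0.0, -0.8, 0.0]
gripper_width: 0.797
22.25 [0.5276 0.0563 0.168 ] [ 24.   16.6 -19.4   0.8 -53.7 -86. ] 118.43 0.8044115759659375
post 522 zmed 0.10613781202670361 at zt [0.4703 0.0236] [0.0112 0.0116] 28.41 cloud [0.4704 0.0235] [0.0114 0.0118] 28.5 mean [0.4702 0.0236]
disc 4563 zmed 0.07809015689587151 at zt [0.472  0.0231] [0.0506 0.0499] 28.37 cloud [0.472  0.0229] [0.0508 0.0513] 55.1 mean [0.4714 0.0227]
fix 8874 zmed 0.022185568015649693 at zt [0.4703 0.0235] [0.0887 0.0896] 28.33 cloud [0.4703 0.0236] [0.0898 0.0904] 28.2 mean [0.4667 0.0228]
```

View pics/f4.png

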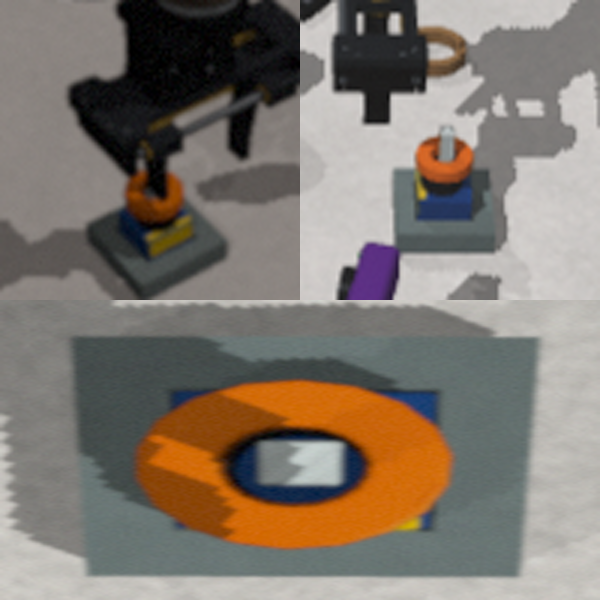

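```bash
python3 -m creep '[[0.8,-30,-17,0,0],[0.8,-57.5,-33,0,0],[0.8,-57.5,-33,0,0],[0.8,-57.5,-33,-20,0],[0.8,-57.5,-33,-45,0],[0.8,-57.5,-33,-62,0],[0.5,-57.5,-33,-66.5,0],[0.3,-57.5,-33,-66.5,0]]' && python3 -m creep '[[0,0,0,0,0],[0,0,0,0,0],[0,0,0,0,0],[0,0,0,0,0],[0,0,0,0,0],[0,0,0,0,0],[0,0,0,0,0],[0,0,0,0,0]]' && python3 -m creep '[[0,0,0,0,0],[0,0,0,0,0],[0,0,0,0,0],[0,0,0,0,0],[0,0,0,0,0],[0,0,0,0,0],[0,0,0,0,0],[0,0,0,0,0]]'
```

```text
time_s: 23.15
tcp_pos: [0.4698, 0.0228, 0.1016]
ee_rot: [[0.008, -0.476, 0.879], [-0.009, 0.879, 0.476], [-1.0, -0.012, 0.002]]
wrist_force: [-0.7, -0.0, 1.2]
gripper_width: 0.694
time_s: 23.95
tcp_pos: [0.4698, 0.0229, 0.1016]
ee_rot: [[0.007, -0.476, 0.879], [-0.009, 0.879, 0.476], [-1.0, -0.011, 0.002]]
wrist_force: [0.1, -0.2, 0.1]
gripper_width: 0.135
time_s: 24.75
tcp_pos: [0.4698, 0.0229, 0.1015]
ee_rot: [[0.007, -0.476, 0.879], [-0.009, 0.879, 0.476], [-1.0, -0.011, 0.002]]
wrist_force: [0.0, 0.4, -0.8]
gripper_width: 0.135
```

```bash
python3 -m creep '[[0,0,0,4,0],[0,0,0,8,0],[0,0,0,13,0],[0,0,0,20,0],[0,0,0,30,0],[0,0,0,42,0],[0,0,0,55,0],[0,0,0,60,0]]'
python3 - <<'E'
from h import *
for n in("scene","side"):
    c=dict(np.load(n+"0.npz")); P=cloud(c)
    m=(P[...,0]>.4)&(P[...,0]<.52)&(P[...,1]>.34)&(P[...,1]<.45)&(P[...,2]>.13)&(P[...,2]<.25)
    q=P[m]
    # normals
    gx=np.gradient(P,axis=1);gy=np.gradient(P,axis=0);N=np.cross(gy,gx);N/=np.linalg.norm(N,axis=-1,keepdims=True)
    er=cv2.erode(m.astype(np.uint8),np.ones((3,3)))>0
    Nm=N[er]; 
    Nm=Nm*np.sign(((c["eye"]-P[er])*Nm).sum(1))[:,None]
    side=np.abs(Nm[:,2])<.5
    ang=np.degrees(np.arctan2(Nm[:,1],Nm[:,0]))[side]
    h,b=np.histogram(ang,bins=np.arange(-180,181,15)); print(n,dict(zip(b[:-1].tolist(),h.tolist())))
    print("top",np.median(P[er][Nm[:,2]>.9],0) if (Nm[:,2]>.9).any() else None, np.percentile(q[:,2],[90,95,99]))
    t=q[q[:,2]>.165]; r=cv2.minAreaRect(t[:,:2].astype(np.float32)); print(len(t),r, np.linalg.svd(t[:,:2]-t[:,:2].mean(0))[2][0])
    foot=(P[...,0]>.4)&(P[...,0]<.58)&(P[...,1]>.33)&(P[...,1]<.47)&(P[...,2]>.004)&(P[...,2]<.03)&(cv2.cvtColor(c["image"],cv2.COLOR_BGR2HSV)[...,2]<80)
    print("foot",np.median(P[foot],0),[np.round(x,4) for x in cv2.minEnclosingCircle(P[foot][:,:2].astype(np.float32))])
E
```

```text
time_s: 25.55
tcp_pos: [0.4706, 0.0231, 0.1635]
ee_rot: [[0.011, -0.476, 0.879], [-0.008, 0.879, 0.476], [-1.0, -0.012, 0.006]]
wrist_force: [-0.5, -0.3, -2.0]
gripper_width: 0.136
scene {-180: 0, -165: 0, -150: 0, -135: 0, -120: 0, -105: 8, -90: 21, -75: 17, -60: 16, -45: 19, -30: 18, -15: 35, 0: 36, 15: 32, 30: 15, 45: 8, 60: 0, 75: 0, 90: 0, 105: 0, 120: 0, 135: 0, 150: 0, 165: 0}
top [0.45572635 0.39027307 0.17995322] [0.1810682  0.18173182 0.18276166]
387 ((0.4587765336036682, 0.3889579474925995), (0.07648912817239761, 0.044435836374759674), 86.84143829345703) [-0.0288384  -0.99958409]
foot [0.46609916 0.38714997 0.01092093] [array([0.5006, 0.4166]), np.float64(0.0936)]
side {-180: 41, -165: 20, -150: 0, -135: 0, -120: 0, -105: 0, -90: 0, -75: 0, -60: 0, -45: 0, -30: 0, -15: 0, 0: 0, 15: 0, 30: 3, 45: 9, 60: 11, 75: 25, 90: 13, 105: 15, 120: 16, 135: 13, 150: 19, 165: 47}
top [0.45051948 0.39670022 0.17861488] [0.17970729 0.18047291 0.18201247]
515 ((0.45461505651474, 0.3920627236366272), (0.07923364639282227, 0.040972836315631866), 89.43109893798828) [0.01154536 0.99993335]
foot [0.44839026 0.39998465 0.00998271] [array([0.4969, 0.4191]), np.float64(0.0953)]
```

Run:
```python
from h import *
for n in("scene","side"):
    c=dict(np.load(n+"0.npz")); P=cloud(c)
    print(n,"lens@z.162",px2w(c,466,189,zw=.162) if n=="scene" else "")
    m=(P[...,0]>.35)&(P[...,0]<1)&(P[...,1]>.3)&(P[...,1]<.8)
    for zl,zh in((.1,.14),(.14,.2),(.2,.3),(.3,.6)):
        q=P[m&(P[...,2]>zl)&(P[...,2]<zh)]
        H,xe,ye=np.histogram2d(q[:,0],q[:,1],bins=[np.arange(.35,1.01,.05),np.arange(.3,.81,.05)])
        print(zl,[(round(xe[i],2),round(ye[j],2),int(H[i,j])) for i in range(13) for j in range(10) if H[i,j]>8])
```

```text
scene lens@z.162 [0.4854274  0.38723878 0.162     ]
0.1 [(np.float64(0.35), np.float64(0.7), 94), (np.float64(0.45), np.float64(0.35), 91), (np.float64(0.55), np.float64(0.45), 122), (np.float64(0.55), np.float64(0.5), 35), (np.float64(0.55), np.float64(0.65), 83), (np.float64(0.6), np.float64(0.45), 15), (np.float64(0.8), np.float64(0.5), 25), (np.float64(0.85), np.float64(0.35), 98), (np.float64(0.85), np.float64(0.4), 58), (np.float64(0.85), np.float64(0.45), 20), (np.float64(0.85), np.float64(0.5), 257)]
0.14 [(np.float64(0.35), np.float64(0.7), 89), (np.float64(0.4), np.float64(0.35), 58), (np.float64(0.4), np.float64(0.4), 26), (np.float64(0.45), np.float64(0.35), 320), (np.float64(0.45), np.float64(0.4), 135), (np.float64(0.55), np.float64(0.45), 267), (np.float64(0.55), np.float64(0.5), 173), (np.float64(0.55), np.float64(0.65), 143), (np.float64(0.6), np.float64(0.45), 25), (np.float64(0.85), np.float64(0.35), 46)]
0.2 [(np.float64(0.5), np.float64(0.6), 12), (np.float64(0.55), np.float64(0.6), 159), (np.float64(0.55), np.float64(0.65), 177)]
0.3 [(np.float64(0.45), np.float
[... 891 characters left out ...]
float64(0.4), 208), (np.float64(0.45), np.float64(0.35), 125), (np.float64(0.45), np.float64(0.4), 132), (np.float64(0.55), np.float64(0.45), 258), (np.float64(0.55), np.float64(0.5), 332), (np.float64(0.55), np.float64(0.65), 223), (np.float64(0.8), np.float64(0.35), 22), (np.float64(0.85), np.float64(0.35), 13)]
0.2 [(np.float64(0.5), np.float64(0.6), 114), (np.float64(0.55), np.float64(0.6), 48), (np.float64(0.55), np.float64(0.65), 330)]
0.3 [(np.float64(0.45), np.float64(0.55), 366), (np.float64(0.45), np.float64(0.6), 799), (np.float64(0.5), np.float64(0.55), 442), (np.float64(0.5), np.float64(0.6), 905), (np.float64(0.55), np.float64(0.55), 9), (np.float64(0.55), np.float64(0.6), 10)]
```

```bash
python3 -m creep '[[0,2,0,10,0.02],[0,6,0,22,0.06],[0,14,1,36,0.14],[0,24,3,50,0.24],[0,36,6,62,0.34],[0,50,10,72,0.44],[0,64,14,78,0.54],[0,78,18,80,0.64]]' && python3 -m creep '[[0,14,4,2,0.1],[0,28,8,2,0.2],[0,42,12,2,0.3],[0,54,16,2,0.4],[0,64,20,2,0.5],[0,72,26,2,0.6],[0,76,34,2,0.68],[0,78,40,2,0.72]]'
python3 w.py 12
python3 - <<'E'
from h import *
c=capture("scene"); cv2.imwrite("pics/s12.png",c["image"])
E
```

```text
time_s: 26.35
tcp_pos: [0.5495, 0.0413, 0.2447]
ee_rot: [[0.015, -0.909, 0.416], [0.0, 0.416, 0.909], [-1.0, -0.013, 0.007]]
wrist_force: [0.8, 0.3, -2.6]
gripper_width: 0.136
time_s: 27.15
tcp_pos: [0.6278, 0.0815, 0.2463]
ee_rot: [[0.01, -0.957, -0.289], [0.01, -0.289, 0.957], [-1.0, -0.012, 0.007]]
wrist_force: [-0.3, -0.1, -2.5]
gripper_width: 0.135
27.2 [0.628  0.0823 0.2463] [ 21.9  22.4   1.8  -0.3 -68.7  -4.9] -163.12 0.1346539356926252
```

View pics/s12.png

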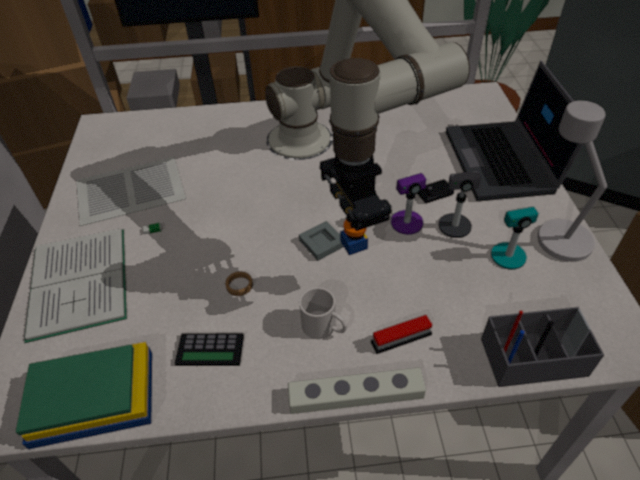

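```bash
python3 -m creep '[[0,0,6,0,0.05],[0,1,16,0,0.14],[0,2,32,0,0.24],[0,3,50,0,0.34],[0,4,68,0,0.44],[0,4,86,0,0.54],[0,4,104,0,0.64],[0,4,122,0,0.74]]' && python3 -m creep '[[0,0,18,0,0.1],[0,0,36,0,0.2],[0,0,54,0,0.3],[0,0,72,0,0.4],[0,0,90,0,0.48],[0,0,106,0,0.52],[0,0,120,0,0.52],[0,0,130,0,0.52]]'
python3 w.py 13
python3 - <<'E'
from h import *
for n in("scene","side"):
    c=capture(n); cv2.imwrite(f"pics/{n}13.png",c["image"])
    np.savez(f"{n}13.npz",**{k:c[k] for k in("image","z_map","mtx","eye","attitude")})
    for t in("webcam_lens","base_center"):
        for m in mark_of(c,t)[:3]: 
            u,v=m["centre"]; print(n,t,round(m["confidence"],2),np.round([u,v],1),np.round(px2w(c,u,v,c["z_map"][int(v),int(u)]),3))
E
```

```text
time_s: 28.05
tcp_pos: [0.6314, 0.2041, 0.2463]
ee_rot: [[-0.0, -0.51, -0.86], [0.014, -0.86, 0.51], [-1.0, -0.012, 0.007]]
wrist_force: [-0.7, 0.0, -2.8]
gripper_width: 0.134
time_s: 28.85
tcp_pos: [0.6313, 0.335, 0.2462]
ee_rot: [[-0.007, -0.017, -1.0], [0.012, -1.0, 0.017], [-1.0, -0.011, 0.007]]
wrist_force: [0.3, 0.5, -2.0]
gripper_width: 0.133
28.9 [0.6313 0.3363 0.2459] [ 40.6  31.   15.9  -0.8 -74.8  48.7] -90.88 0.14017744797075246
scene webcam_lens 0.76 [418.3 189.2] [0.446 0.279 0.14 ]
scene base_center 0.58 [463.2 231.6] [0.65  0.327 0.189]
scene base_center 0.34 [466.5 211.3] [0.642 0.327 0.244]
side webcam_lens 0.84 [266.3 340.2] [0.459 0.405 0.179]
side webcam_lens 0.62 [302.5 318.6] [0.439 0.282 0.143]
side webcam_lens 0.61 [185.9 358.4] [0.591 0.507 0.153]
side base_center 0.86 [216.6 294.9] [0.619 0.354 0.194]
```

View pics/scene13.png

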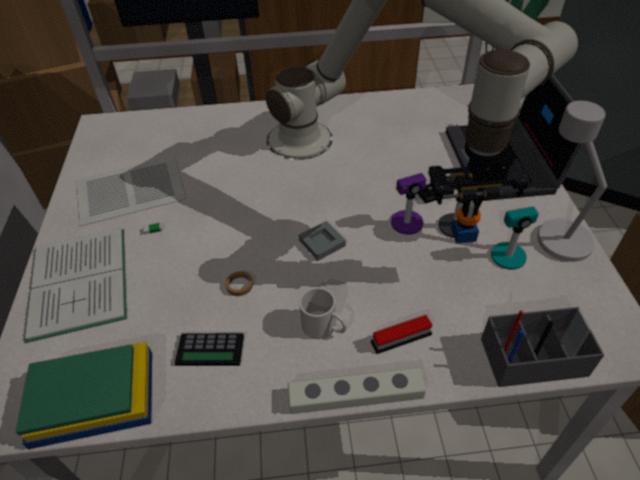

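View pics/side13.png

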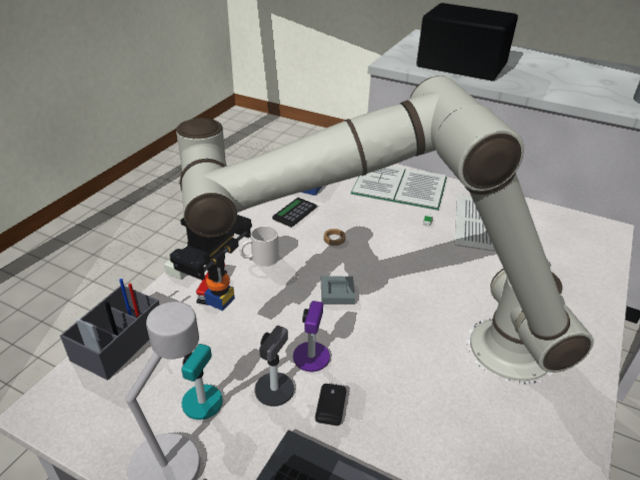

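View pics/w13.png

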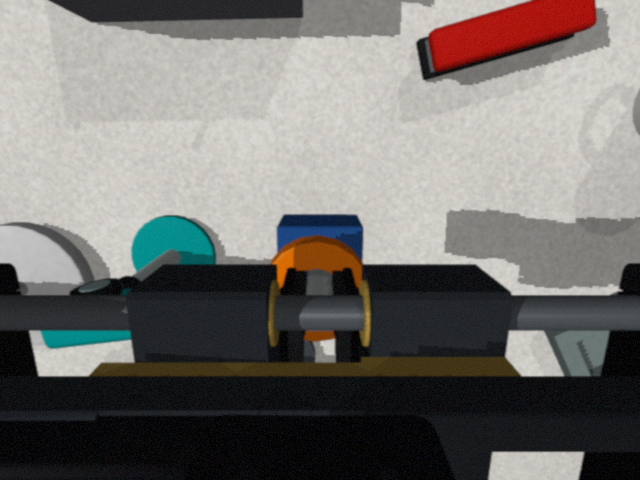

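```bash
python3 -m creep '[[0,0,10,-1,0],[0,1,20,-3,0],[0,1,30,-5,0],[0,1,40,-8,0],[0,1,46,-10,0],[0,1,49,-10,0],[0,1,49,-10,0],[0,1,49,-10,0]]' && python3 -m creep '[[0,0,0,0,0],[0,0,0,0,0],[0,0,0,0,0],[0,0,0,0,0],[0,0,0,0,0],[0,0,0,0,0],[0,0,0,0,0],[0,0,0,0,0]]'
python3 - <<'E'
from h import *
s=sense();print(s["time_s"],s["tcp_pos"],np.round(s["joint_velocities"],2),s["gripper_width"])
o=[]
for n in("scene","side"):
    c=capture(n);P=cloud(c);hsv=cv2.cvtColor(c["image"],cv2.COLOR_BGR2HSV)
    np.savez(f"{n}14.npz",**{k:c[k] for k in("image","z_map","mtx","eye","attitude")})
    near=(abs(P[...,0]-.632)<.06)&(abs(P[...,1]-.385)<.06)&(P[...,2]>.12)&(P[...,2]<.25)
    b=P[near&(hsv[...,0]>100)&(hsv[...,0]<130)&(hsv[...,1]>100)]; print(n,"blue",len(b),b.min(0),b.max(0))
    o_=P[near&(hsv[...,0]<20)&(hsv[...,1]>140)]; print("orange",len(o_),o_.min(0),o_.max(0))
    y=P[near&(hsv[...,0]>20)&(hsv[...,0]<35)&(hsv[...,1]>120)]; print("yellow",len(y),np.median(y,0) if len(y) else"")
    x,v=map(int,w2px(c,[.58,.387,.17])); o.append(cv2.resize(c["image"][v-60:v+60,x-60:x+60],(400,400),interpolation=cv2.INTER_CUBIC))
cv2.imwrite("pics/z14.png",np.hstack(o))
E
```

```text
time_s: 30.0
tcp_pos: [0.6325, 0.3822, 0.2367]
ee_rot: [[-0.007, -0.017, -1.0], [0.011, -1.0, 0.017], [-1.0, -0.011, 0.007]]
wrist_force: [0.5, -0.6, -1.8]
gripper_width: 0.136
time_s: 30.8
tcp_pos: [0.6325, 0.3822, 0.2367]
ee_rot: [[-0.007, -0.017, -1.0], [0.011, -1.0, 0.017], [-1.0, -0.011, 0.007]]
wrist_force: [-0.3, -0.0, -2.5]
gripper_width: 0.136
30.8 [0.63252616 0.38223631 0.23665211] [ 0.02 -0.05  0.08 -0.02  0.11 -0.03] 0.13614340968601718
scene blue 395 [0.61048436 0.35702703 0.14599134] [0.65826657 0.40545883 0.24193117]
orange 265 [0.61289938 0.35767566 0.1888396 ] [0.65689735 0.40750826 0.24842616]
yellow 4 [0.62688754 0.3664832  0.21250173]
side blue 221 [0.60276735 0.36245066 0.1477158 ] [0.65143482 0.41052163 0.18838533]
orange 256 [0.60020867 0.36018629 0.19556537] [0.65050105 0.41275701 0.22548911]
yellow 118 [0.60568763 0.38468513 0.17757778]
```

View pics/z14.png

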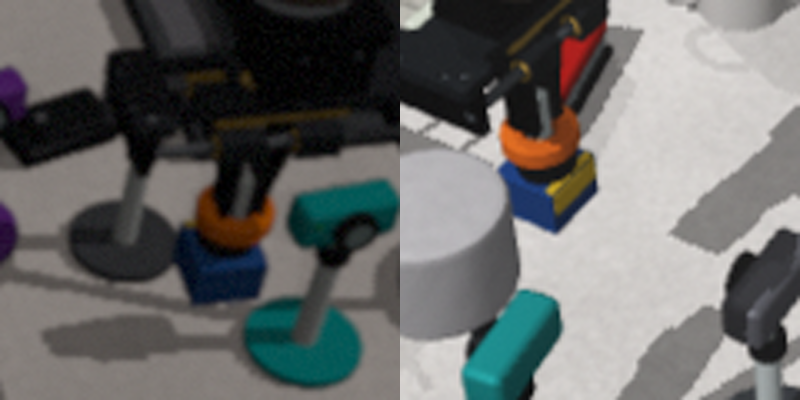

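```bash
python3 -m creep '[[0,0,2,0,0],[0,0,4,0,0],[0,0,5,0,0],[0,0,5,0,0],[0,0,5,0,0],[0,0,5,0,0],[0,0,5,0,0],[0,0,5,0,0]]'
python3 - <<'E'
from h import *
for n,ref in(("side",1),("scene",1)):
    c=capture(n);P=cloud(c);hsv=cv2.cvtColor(c["image"],cv2.COLOR_BGR2HSV)
    near=(abs(P[...,0]-.632)<.045)&(abs(P[...,1]-.387)<.045)
    o=near&(hsv[...,0]<18)&(hsv[...,1]>150); o=cv2.erode(o.astype(np.uint8),np.ones((3,3)))>0
    b=near&(hsv[...,0]>100)&(hsv[...,0]<130)&(hsv[...,1]>120); b=cv2.erode(b.astype(np.uint8),np.ones((3,3)))>0
    print(n,"orange z",np.percentile(P[o][:,2],[5,50,95]),"blue z",np.percentile(P[b][:,2],[5,50,95]))
s=sense();print(s["time_s"],s["tcp_pos"],s["gripper_width"])
E
```

```text
time_s: 31.7
tcp_pos: [0.6326, 0.3872, 0.2367]
ee_rot: [[-0.007, -0.017, -1.0], [0.011, -1.0, 0.017], [-1.0, -0.011, 0.007]]
wrist_force: [-0.4, -0.4, -2.2]
gripper_width: 0.134
side orange z [0.20711608 0.21431239 0.217621  ] blue z [0.15654524 0.17208089 0.18146284]
scene orange z [0.20542339 0.21513772 0.21811328] blue z [0.15741811 0.17535163 0.18311676]
31.8 [0.63254702 0.3871997  0.23667424] 0.13537351171749026
```

```bash
python3 -c "
from station import *
print(finish_job())"
```

```text
the job is handed in; nothing more can be done
None
```

I put the spacer and then the disc over the post, lowering each until it touched down before letting go. I then lifted the stack out by the top of the post and turned its yellow face to the grey webcam. I handed the job in while still holding it there, at about 32 s. `finish_job()` reports no verdict, so this rests on my own measurements.

- **Rings:** The disc's top measured about 34 mm above the block's top in the last pictures, which is what fully down should give. Before the lift, the disc was about 1.8 mm off centre. The spacer was about 2.8 mm off centre when I last saw it, before the disc covered it. The limit for both is 6 mm.
- **Pose:** The block's centre was at about (0.633, 0.387, 0.163) m. My estimate of the lens was (0.482, 0.388, 0.162) m, so the gap is about 150 mm, level and centred to within about 5 mm. The yellow face was within about 2° of the lens direction and the tilt was about 0.7°. The arm was still and the grip closed on the post.

- **Spacer grip:** The fingers were still closing when I lifted the spacer, so they gripped it about 6 mm lower than planned. It touched down early with about 28 N and ended about 4.3 mm off centre. I pushed it back towards the centre with the edge of the held disc.
- **Lens position:** The lens comes mostly from one camera, and the depth readings differed by up to about 5 mm between cameras. That is inside the 20 mm tolerance.
- **Other things on the desk:** I saw nothing disturbed in the pictures, but I did not measure each item again at the end.

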